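# Clear the glass, unpin the hatch and hook its flap shut with the pole

### The arm

A 7-joint arm with a two-finger parallel gripper is mounted at the origin on the work surface. World frame = base frame: x ahead of the robot, y to its left, z up, the work surface at z = 0. Lengths are in m, angles in rad, forces in N, time in s.
With the tool pointing down it reaches from about 0.35 to 0.9 m from the base axis. Payload 7.2 kg.
Tool frame: the origin (TCP) lies midway between the tips of the shut fingers; the grasp point (between the pads) lies 19 mm behind it; x points along the fingers, y is the direction in which the jaws open and shut, and the axes are right-handed (so a half turn about x gives the same grasp; the last joint's range is limited). The gripper opens to 85 mm and grips with 20 to 120 N. Pads are 22 mm wide; open, the fingers measure 114 mm over their backs; the gripper's body (76 mm by 85 mm) begins 54 mm behind the grasp point. The pads swing forward as they close: fully open they stand 13 mm farther back than shut.
Start: joints at [1.216, 0.411, -0.013, 1.596, 0.006, 1.134, -0.082], TCP at [0.177, -0.599, 0.192] pointing down, gripper open.
Joint ranges: [-2.95, 2.95], [-0.29, 1.99], [-1.47, 1.44], [0.14, 2.54], [-1.03, 4.17], [0.13, 1.85], [-2.86, 2.86]. Speed limits (rad/s): [2.39, 2.39, 3.01, 3.01, 3.14, 3.14, 3.14].

### API

Orientations are given as a unit quaternion [w, x, y, z].
In Python, from workcell import monitor, imaging, job gives the robot as it stands. The module is installed in compiled form; this text tells all that it offers.
- The arm moves only by the shell command python3 -m handwheel 'ROWS' [FORCE]. ROWS is JSON, a list of rows, each a list of 5 numbers: the shift along the tool's x, y, z in m, then the turn about the tool's x in degrees, then the finger opening in m, from 0 to 0.0854. In form: [[tx, ty, tz, roll, grip], ...]. A call has 1 to 20 rows; each row shifts and turns the commanded pose from where the row before left it, along the tool's axes as they then stand; what a row does not reach is not made up. A row lasts 1/10 s, in which the tool goes at most 50 mm and 8.59 degrees, less where a joint would pass 70% of its speed; a pose out of reach is approached as far as the arm can. A call is refused whole if a number of a shift passes 0.05 or a number of a turn 8.59, either way. A call with a gripper value outside its range is refused whole. The fingers move at their own pace and stop on an object; FORCE is the grip in N (left out, the last holds). Time passes only in rows, so rows that do not move let the fingers close. It gives the time, the measured TCP pose, the force and the opening at its end, in the units of the state.
- monitor.sense(): the state, without advancing time (a new reading comes with each control period).
- imaging.capture(name): name is "scene" or "side" or "wrist"; returns a dict with "pixels" (400x640x3 uint8, blue, green, red), "camera_matrix" (3x3 intrinsics, pixels), "R" (3x3) and "t" (3): a world point X has camera coordinates R X + t; the wrist camera has in their place "mount" (4x4, takes a point from camera to tool coordinates, whose origin is the TCP and whose axes are the tool frame's). Camera axes: x right, y down, z forward; pixel columns grow to the right and rows downward; lengths in m; the calibration is good to about 2 mm. The wrist camera is an equidistant fisheye: a pixel r from the principal point sees the ray r / f radians off the axis. A picture is of the moment at which its call begins: read the wrist's pose just before it. There is no depth.
- job.hand_in(): hands the job in, once; it reports no verdict.
Trained networks look in a picture, given as the dict that the camera call returned (one of the last four; its "shot" number tells which), for a name from the list of things; names that differ only in an ending like _2 or _b are one class to them, and where a whole thing is asked for, a point or a joint stands for the part that bears it (a point fixed in the world has none). Each returns a list of dicts, best first, with "score" (0 to 1); they miss things now and then, are a little off and sometimes report something else, mostly with a low value. They report only what shows in the picture. A call takes as long as a camera call. They do not tell look-alikes from the thing itself.
- imaging.regions_of(picture, thing): "mask" (400x640 bool, what is visible of it) and "rect" ([left, top, right, bottom] in pixels, round what is visible of it).
- imaging.mark_of(picture, thing): "point" ([column, row] in pixels: a listed point, or the origin of a listed thing).
The state is a dict: "clock": time; "joints": joint angles; "joint_vel": joint speeds; "tau": joint torques, N m; "eef_pos": TCP position; "orientation": TCP orientation; "force": force on the tool from outside, world axes, zero at the start; "wrist_torque": the same for the moment, N m; "width": opening from 0.0 (shut) to 1.0 (fully open).
Only numpy, scipy, OpenCV 4.12 (cv2) and the standard library are available. Lean on these libraries where they do the work, as an engineer would, in place of code of your own. Each camera call takes 0.05 s, during which the arm holds its last target.

### The job

Close up the entrance hatch. Put every pocket thing that lies on the glass in front of it into the black tray, lying flat, and draw the red-headed stop pin out of its bore and park it upright, fully down, in the open notch at the other end of the grey block; then take the pole, hook it into the brass ring eye of the flap, swing the flap fully shut with it, without slamming and without touching the flap by hand, and lay the pole back in its two forks as you found it, hook hanging down. Leave the bottle and the mug alone.

Things in the scene. Friction and masses are not known exactly. Their poses are not given: they have to be found in the camera images.
- hatch: white hatch frame with a grey stop block before it; fixed, place and yaw vary. Origin: foot of the flap's hinge line, on the glass; x away from the robot, y left. The shut flap lies along -y. Frame: x 10 to 40, y -250 to 15, 285 high. Block: 45 high, 56 wide, along direction (-0.841, -0.540) from the hinge (1.0 rad from -y towards -x), 250 to 365 from it.
- flap (a joint): flap angle in rad: 0 fully shut (at its stop), growing as it swings out towards the robot, 1.57 at right angles to the frame, at most 1.95; starts at 1.45 to 1.8. The stiff hinge (0.06 N m) leaves the flap where it is put. While the pin is in its bore, the flap's stay arm runs into the pin's head at about 1.07.
- flap_panel: clear flap with blue edges, 16 thick, 10 to 176 from the hinge line, 21 to 270 above the glass; a blue stay arm, 12 thick, 63 to 81 above the glass, runs on from its free edge to 300 from the hinge, over the stop block. Origin on the hinge line at the glass; its -y axis points along the flap to the free edge.
- eye (a point): centre of the brass ring eye on the flap's free edge, 207 from the hinge line and 260 above the glass. The ring lies level (hole upright): hole 32 wide, wire 8 thick.
- bore (a point): centre of the mouth of the upright bore for the pin, in the block's top face (45 above the glass), 275 from the hinge; 16 wide, 38 deep
- notch (a point): axis of the parked pin at the block's top face (45 above the glass), 340 from the hinge: an upright notch 18 wide across the block, open at the top and at the block's outer end, 322 to 365 from the hinge. Its floor is 6 above the glass, so the pin hangs by its collar, which rests on the block.
- pin: steel stop pin, 82 high, 90 g. Origin: centre of its foot; z along it, up. Shaft 12 thick, 36 long; steel collar 38 wide, z 36 to 42; round red head 26 wide, z 42 to 82. In the bore and in the notch alike the collar rests on the block, the foot 9 above the glass.
- pole: pole 330 long, 160 g. Origin: on its axis near the centre of mass, in the orange handle; x to the hook end, z up. Shaft 12 thick, x -130 to 200; handle 20 wide (y), 26 high (z), x -50 to 40; at x 200 a straight prong (the hook), 8 thick, bends down at right angles (-z), its end 64 below the axis. Starts level in the cradle's forks, hook hanging down.
- hook_tip (a point): end of the pole's prong: x +200, z -64 in the pole's frame
- cradle: dark wooden foot 240 x 70 x 12 with two steel V forks at x -85 and +85, the V 60 wide at the top (tops 129 above the glass). Origin: centre of its underside; x along the resting pole towards its hook end. Fixed; its place and yaw vary.
- rest (a point): where the pole's origin lies when the pole rests in the forks: above the cradle's centre, 103 above the glass
- tray: black ceramic tray 270 (x) x 200 (y), walls 6 thick and 18 high, floor 6 thick. Origin: centre of its underside. Fixed; its place and yaw vary.
- pill_tin: round twist-cap steel pill tin, 50 wide, 32 high, 70 g, standing. Origin: centre of its underside. May be absent.
- key_cover: orange hard silicone key cover, 80 (x) x 36 (y) x 16, 40 g, lying flat. Origin: centre of its underside. May be absent.
- clothes_peg: wooden clothes peg, 84 (x) x 14 (y) x 16, 25 g, lying flat. Origin: centre of its underside. May be absent.
- keys: pair of steel keys held together as one piece, 78 long, 10 thick, 45 g, lying flat. Origin: underside, middle of the length; square head 30 x 28 (y) centred at x -24, blade 11 wide from x -9 to +39. May be absent.
- spray_bottle: blue bottle, 52 wide, 140 high; leave alone. Origin: centre of its underside
- mug: white mug, 76 wide, 85 high; leave alone. Origin: centre of its underside
There are look-alikes about, which are no part of the job. Leave any orange or purple look-alike of the pin alone.

How it is judged:
By the outcome, as a careful person would: the job done as asked, in the order asked, and still so for the second after the job is handed in, with the robot touching nothing.
Of pill_tin, key_cover, clothes_peg, keys only 2 to 4 are there at a start; the rules pass over those that are not, and their reading is None.
At some moment in a run one of pill_tin, key_cover, clothes_peg, keys may be knocked a few centimetres aside while the robot is not near it.
It also fails if it takes over 208 s, if anything falls off the work surface, if the arm or the gripper's body presses on something with over 40 N, if the wrist force passes 120 N, or if a joint passes its speed limit or range.

## Working session

There is one attempt and no reset: what is moved stays moved. The work goes in short steps, Python scripts to look and compute and a shell command to move; the robot and the scene stay as the last step left them, time stands still between calls to the robot, and variables do not carry over. Pictures are saved under pics/ and viewed, and the job is handed in when it is done.

```bash
mkdir -p pics; ls; cat > h.py <<'E'
import numpy as np,cv2
from workcell import monitor,imaging,job
E
python3 - <<'E'
from h import *
s=monitor.sense()
for k,v in s.items(): print(k,np.round(v,3))
for n in ["scene","side","wrist"]:
    p=imaging.capture(n); cv2.imwrite(f"pics/a_{n}.png",p["pixels"]); print(n,[ (k,np.round(p[k],3).tolist()) for k in p if k!="pixels"])
E
```

```text
pics
clock 0.0
joints [ 1.216  0.412 -0.013  1.597  0.006  1.134 -0.082]
joint_vel [-0.001  0.     0.004 -0.001 -0.    -0.    -0.   ]
tau [-1.0000e-03 -6.0062e+01  6.8100e-01 -2.9942e+01  1.4000e-02  1.1000e-02
  0.0000e+00]
eef_pos [ 0.177 -0.599  0.192]
orientation [-0.101 -0.7   -0.102  0.7  ]
force [0.084 0.187 0.357]
wrist_torque [0.039 0.031 0.   ]
width 0.998
scene [('camera_matrix', [[387.926, 0.0, 326.192], [0.0, 387.926, 199.803], [0.0, 0.0, 1.0]]), ('R', [[0.742, 0.67, -0.016], [0.347, -0.405, -0.846], [-0.573, 0.622, -0.533]]), ('t', [-0.447, -0.046, 1.309]), ('shot', 1)]
side [('camera_matrix', [[368.985, 0.0, 314.736], [0.0, 368.985, 199.829], [0.0, 0.0, 1.0]]), ('R', [[-0.776, -0.631, 0.021], [-0.472, 0.559, -0.681], [0.418, -0.538, -0.732]]), ('t', [0.446, 0.383, 0.822]), ('shot', 2)]
wrist [('camera_matrix', [[309.707, 0.0, 316.881], [0.0, 309.707, 197.854], [0.0, 0.0, 1.0]]), ('mount', [[-0.0, -0.308, 0.951, -0.182], [1.0, 0.0, 0.0, 0.001], [-0.0, 0.951, 0.308, -0.08], [0.0, 0.0, 0.0, 1.0]]), ('shot', 3)]
```

View pics/a_scene.png

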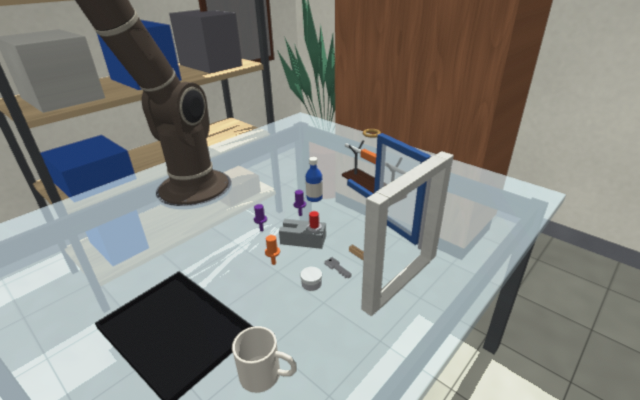

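View pics/a_side.png

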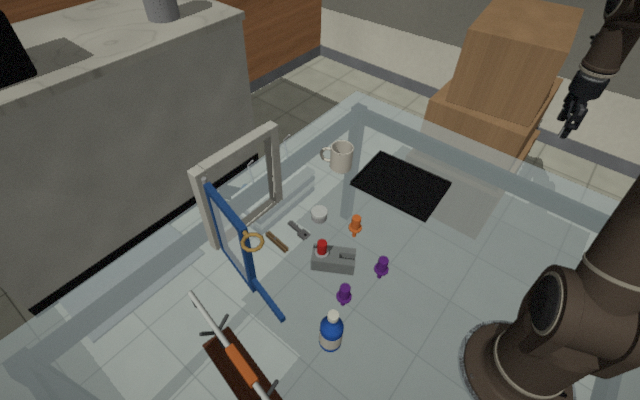

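View pics/a_wrist.png

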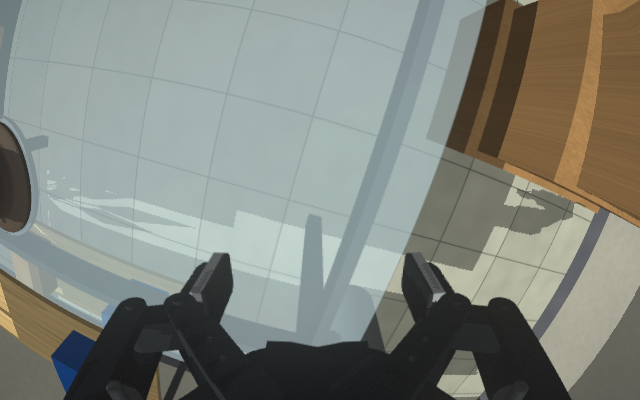

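```bash
cat >> h.py <<'E'
from scipy.spatial.transform import Rotation as Rot
def cam(p,s=None):
    """R,t world->cam"""
    if "R" in p: return np.array(p["R"]),np.array(p["t"])
    q=s["orientation"]; Rw=Rot.from_quat([q[1],q[2],q[3],q[0]]).as_matrix()
    M=np.array(p["mount"]); Rc=Rw@M[:3,:3]; c=Rw@M[:3,3]+np.array(s["eef_pos"])
    return Rc.T,-Rc.T@c
def ray(p,px,s=None):
    K=np.array(p["camera_matrix"]);R,t=cam(p,s)
    x=(px[0]-K[0,2])/K[0,0];y=(px[1]-K[1,2])/K[1,1]
    if "R" in p: d=np.array([x,y,1.])
    else:
        r=np.hypot(x,y); d=np.array([x/r*np.sin(r),y/r*np.sin(r),np.cos(r)]) if r>1e-9 else np.array([0,0,1.])
    d=R.T@d; return -R.T@t,d/np.linalg.norm(d)
def atz(p,px,z,s=None):
    c,d=ray(p,px,s); return c+d*(z-c[2])/d[2]
def proj(p,X,s=None):
    K=np.array(p["camera_matrix"]);R,t=cam(p,s); v=R@np.asarray(X,float)+t
    if "R" in p: a=v[:2]/v[2]
    else:
        n=np.hypot(v[0],v[1]); a=v[:2]/n*np.arctan2(n,v[2])
    return a*K[0,0]+K[:2,2]
def tri(rs):
    A=0;b=0
    for c,d in rs:
        P=np.eye(3)-np.outer(d,d);A=A+P;b=b+P@c
    X=np.linalg.solve(A,b); e=[np.linalg.norm((np.eye(3)-np.outer(d,d))@(X-c)) for c,d in rs]
    return X,max(e)
E
python3 - <<'E'
from h import *
a=imaging.capture("scene");b=imaging.capture("side")
for n in ["eye","bore","notch","pin","pole","hook_tip","cradle","rest","tray","pill_tin","key_cover","clothes_peg","keys","spray_bottle","mug","hatch","flap_panel"]:
    A=imaging.mark_of(a,n);B=imaging.mark_of(b,n)
    print(n,[(np.round(i["point"]).astype(int).tolist(),round(i["score"],2)) for i in A[:4]],"|",[(np.round(i["point"]).astype(int).tolist(),round(i["score"],2)) for i in B[:4]])
    for i in A[:2]:
        for j in B[:2]:
            X,e=tri([ray(a,i["point"]),ray(b,j["point"])])
            if e<.012: print("    ",X.round(3),round(e,4))
E
```

```text
eye [([370, 133], 0.63), ([313, 228], 0.3)] | [([249, 241], 0.58)]
     [0.546 0.242 0.261] 0.0042
bore [([313, 226], 0.68)] | [([319, 255], 0.92), ([319, 217], 0.68)]
     [0.508 0.059 0.045] 0.0041
     [ 0.562 -0.     0.104] 0.0001
notch [([291, 224], 0.63)] | [([344, 261], 0.58)]
     [0.45  0.028 0.038] 0.0015
pin [([274, 262], 0.79), ([309, 235], 0.7), ([374, 162], 0.7), ([260, 232], 0.53)] | [([379, 276], 0.82), ([322, 260], 0.7), ([343, 309], 0.53), ([354, 236], 0.52)]
     [0.504 0.049 0.017] 0.0062
pole [([372, 158], 0.75)] | [([241, 363], 0.72)]
     [0.447 0.391 0.102] 0.0003
hook_tip [([370, 131], 0.71)] | [([199, 304], 0.58), ([347, 261], 0.3)]
cradle [([372, 185], 0.71), ([372, 159], 0.61), ([176, 329], 0.43)] | [([243, 380], 0.87), ([335, 342], 0.49)]
     [ 0.452  0.396 -0.   ] 0.0001
     [0.429 0.41  0.085] 0.0047
rest [([373, 162], 0.69), ([337, 270], 0.31), ([172, 328], 0.24)] | [([239, 364], 0.57)]
     [0.452 0.392 0.088] 0.0001
tray [([172, 328], 0.83)] | [([400, 186], 0.64), ([244, 377], 0.26), ([299, 230], 0.24)]
     [ 0.494 -0.353  0.001] 0.0037
pill_tin [([312, 282], 0.67), ([364, 257], 0.32)] | [([319, 217], 0.74), ([244, 380], 0.2)]
     [ 0.616 -0.069  0.003] 0.0013
key_cover [([338, 269], 0.58)] | []
clothes_peg [([363, 257], 0.54)] | [([278, 241], 0.54)]
     [0.65  0.08  0.004] 0.0037
keys [([337, 270], 0.74)] | [([298, 233], 0.65), ([318, 219], 0.61)]
     [ 0.628  0.011 -0.007] 0.0004
spray_bottle [([314, 198], 0.58)] | [([334, 339], 0.58)]
     [0.359 0.203 0.003] 0.0058
mug [([260, 371], 0.97)] | [([339, 167], 0.85), ([320, 259], 0.6), ([199, 308], 0.6)]
     [ 0.704 -0.294 -0.002] 0.0015
hatch [([420, 251], 0.73)] | [([223, 252], 0.69)]
     [ 0.745  0.2   -0.001] 0.0033
flap_panel [([421, 252], 0.89), ([290, 225], 0.28)] | [([220, 252], 0.83), ([300, 232], 0.58)]
     [ 0.75   0.203 -0.003] 0.0004
```

```bash
python3 - <<'E'
from h import *
a=cv2.imread("pics/a_scene.png");b=cv2.imread("pics/a_side.png")
cv2.imwrite("pics/c1.png",cv2.resize(a[130:310,230:470],None,fx=3.3,fy=3.3,interpolation=cv2.INTER_CUBIC))
cv2.imwrite("pics/c2.png",cv2.resize(b[190:380,180:420],None,fx=3.1,fy=3.1,interpolation=cv2.INTER_CUBIC))
E
```

```text
(no output)
```

View pics/c1.png

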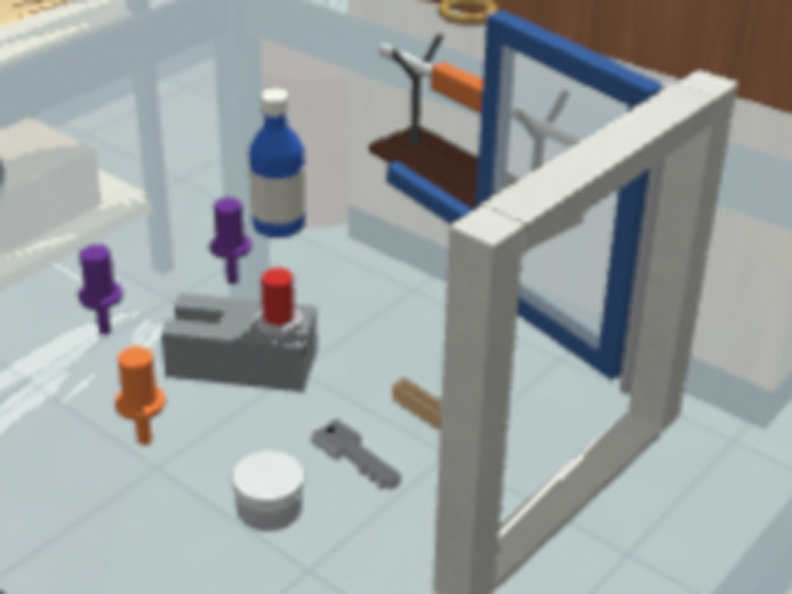

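View pics/c2.png

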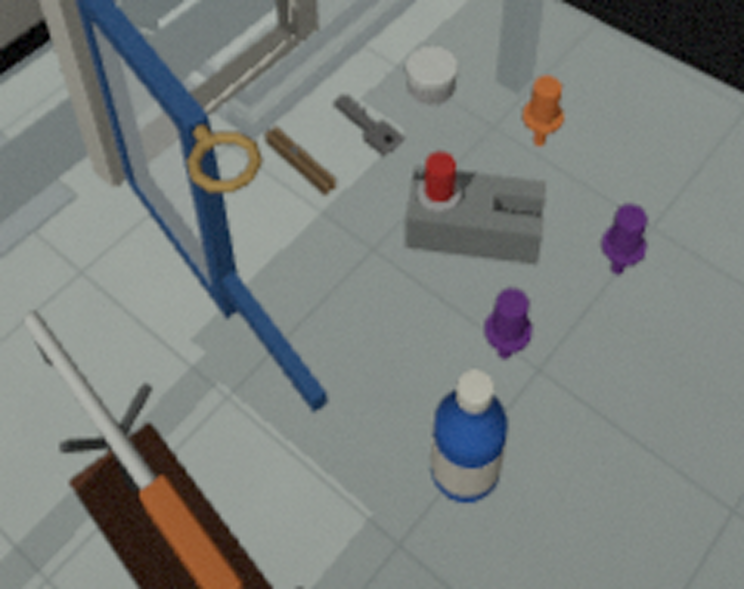

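```bash
cat >> h.py <<'E'
def Rtool(s):
    q=s["orientation"]; return Rot.from_quat([q[1],q[2],q[3],q[0]]).as_matrix()
def maskpts(p,m,z,s=None):
    v,u=np.nonzero(m); return np.array([atz(p,(x,y),z,s)[:2] for x,y in zip(u,v)])
def pca(P):
    c=P.mean(0); U,S,V=np.linalg.svd(P-c); d=V[0]; pr=(P-c)@V.T
    return c,np.degrees(np.arctan2(d[1],d[0])),np.ptp(pr,axis=0)
E
python3 - <<'E'
from h import *
s=monitor.sense();print(Rtool(s).round(3))
a=imaging.capture("scene");b=imaging.capture("side")
for n,z in [("keys",.008),("clothes_peg",.012),("pill_tin",.02),("tray",.018),("pole",.11),("cradle",.012)]:
    for p in (a,b):
        r=imaging.regions_of(p,n)
        for i in r[:2]:
            if i["score"]>.4:
                P=maskpts(p,i["mask"],z); print(n,round(i["score"],2),i["rect"],*[np.round(x,3) for x in pca(P)], "bbox ctr",((P.min(0)+P.max(0))/2).round(3))
                if n=="tray":
                    print(cv2.minAreaRect(P.astype(np.float32)))
E
```

```text
[[ 0.     0.283 -0.959]
 [ 0.    -0.959 -0.283]
 [-1.     0.    -0.   ]]
keys 0.73 [324.9, 258.7, 350.9, 279.7] [0.631 0.009] -8.306 [0.085 0.034] bbox ctr [0.635 0.011]
keys 0.63 [287.2, 220.1, 308.8, 239.4] [0.628 0.011] 171.042 [0.083 0.029] bbox ctr [0.632 0.012]
keys 0.63 [200.4, 313.5, 283.7, 400.0] [0.485 0.385] 174.257 [0.239 0.097] bbox ctr [0.483 0.374]
clothes_peg 0.67 [348.1, 243.3, 360.0, 258.9] [0.632 0.082] -15.011 [0.057 0.024] bbox ctr [0.633 0.083]
clothes_peg 0.58 [264.5, 228.8, 289.0, 254.0] [0.647 0.084] 173.424 [0.089 0.022] bbox ctr [0.649 0.084]
pill_tin 0.57 [303.6, 267.1, 319.4, 293.5] [ 0.62 -0.07] -43.352 [0.074 0.046] bbox ctr [ 0.619 -0.069]
pill_tin 0.79 [313.5, 202.9, 330.6, 225.0] [ 0.615 -0.069] 125.339 [0.068 0.052] bbox ctr [ 0.616 -0.069]
tray 0.74 [94.8, 270.3, 251.5, 400.0] [ 0.516 -0.363] -1.574 [0.292 0.218] bbox ctr [ 0.505 -0.354]
((0.5053354501724243, -0.3533446788787842), (0.2818426787853241, 0.20250403881072998), 2.757047176361084)
tray 0.53 [277.2, 129.6, 454.4, 315.8] [0.594 0.306] -66.972 [0.996 0.429] bbox ctr [0.48  0.347]
((0.514055073261261, 0.3558773994445801), (0.4245400130748749, 0.976137101650238), 18.826162338256836)
tray 0.61 [345.8, 150.6, 452.2, 220.2] [ 0.49 -0.34] -173.013 [0.291 0.235] bbox ctr [ 0.496 -0.347]
((0.49548351764678955, -0.34460213780403137), (0.2831900715827942, 0.2246035486459732), 4.220426559448242)
pole 0.46 [353.2, 147.2, 375.3, 163.5] [0.43  0.386] -20.988 [0.125 0.045] bbox ctr [0.422 0.382]
pole 0.56 [190.0, 290.9, 274.6, 400.0] [0.476 0.388] 170.34 [0.291 0.022] bbox ctr [0.501 0.384]
cradle 0.67 [344.7, 142.0, 373.4, 192.7] [0.377 0.42 ] -44.477 [0.394 0.108] bbox ctr [0.349 0.493]
cradle 0.72 [198.6, 314.0, 284.8, 400.0] [0.484 0.385] 174.806 [0.242 0.098] bbox ctr [0.482 0.375]
```

```bash
cat >> h.py <<'E'
def to(X,yaw=None):
    """delta in tool axes to world target X; roll needed for jaw yaw (deg)"""
    s=monitor.sense();R=Rtool(s);d=R.T@(np.array(X)-s["eef_pos"])
    y=np.degrees(np.arctan2(R[1,1],R[0,1]))
    r=None
    if yaw is not None:
        r=-((yaw-y+90)%180-90)
    print("pos",np.round(s["eef_pos"],4),"jaw yaw",round(y,1),"delta",d.round(4),"roll",r,"j7",round(s["joints"][6],2),"w",round(s["width"],3),"t",round(s["clock"],1),"F",np.round(s["force"],1))
E
python3 -m handwheel '[[0,0,0,8.4,0.085],[0,0,0,8.4,0.085],[0,0,0,8.2,0.085],[0,-0.037,-0.0223,0,0.085],[0,-0.037,-0.0223,0,0.085],[0,-0.037,-0.0223,0,0.085],[0,-0.037,-0.0223,0,0.085],[0,-0.037,-0.0223,0,0.085],[0,-0.037,-0.0223,0,0.085],[0,-0.037,-0.0223,0,0.085],[0,-0.037,-0.0223,0,0.085],[0,-0.037,-0.0223,0,0.085],[0,-0.037,-0.0223,0,0.085],[0,-0.037,-0.0223,0,0.085],[0,-0.037,-0.0223,0,0.085],[0,-0.037,-0.0223,0,0.085],[0,-0.037,-0.0223,0,0.085],[0,0,0,0,0.085]]' 30
python3 - <<'E'
from h import *
to([.617,-.069,.192],-98.6)
s=monitor.sense();p=imaging.capture("wrist");cv2.imwrite("pics/w1.png",p["pixels"])
for n in ["pill_tin","keys","clothes_peg","pin","notch","bore","key_cover"]:
    for i in imaging.mark_of(p,n)[:3]:
        z={"notch":.045,"bore":.045,"pin":.009}.get(n,0)
        print(n,round(i["score"],2),np.round(i["point"]),atz(p,i["point"],z,s).round(3))
E
```

```text
clock: 4.45
eef_pos: [0.5661, -0.1267, 0.1923]
orientation: [-0.051, 0.706, -0.048, -0.705]
force: [-0.4, 0.1, -0.8]
width: 0.997
pos [ 0.5661 -0.1267  0.1923] jaw yaw -98.1 delta [ 0.0006 -0.0642 -0.0424] roll 0.5320352582069461 j7 -1.65 w 0.997 t 4.5 F [-0.4  0.1 -0.8]
pill_tin 0.57 [264. 132.] [ 0.618 -0.069  0.   ]
keys 0.71 [203. 129.] [0.635 0.009 0.   ]
clothes_peg 0.76 [152. 127.] [0.654 0.083 0.   ]
pin 0.74 [260. 307.] [ 0.371 -0.014  0.009]
pin 0.67 [291. 222.] [ 0.5   -0.084  0.009]
pin 0.61 [196. 228.] [0.508 0.048 0.009]
notch 0.57 [216. 272.] [0.458 0.02  0.045]
bore 0.6 [183. 240.] [0.508 0.053 0.045]
key_cover 0.67 [216. 273.] [0.432 0.042 0.   ]
```

View pics/w1.png

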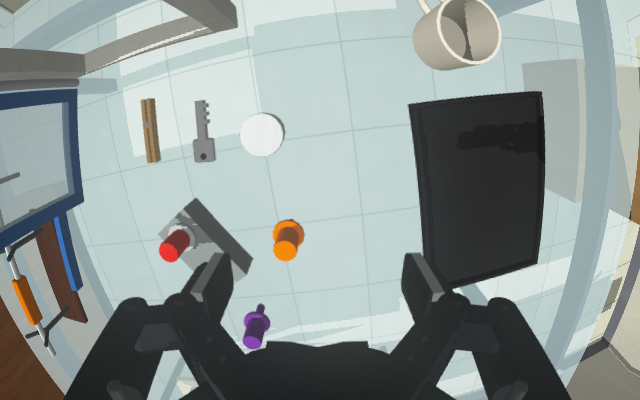

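```bash
python3 -m handwheel '[[0,-0.032,-0.021,0,0.085],[0,-0.032,-0.021,0,0.085],[0.04,0,0,0,0.085],[0.04,0,0,0,0.085],[0.03,0,0,0,0.085],[0.02,0,0,0,0.085],[0,0,0,0,0.085],[0,0,0,0,0.085]]' 30
python3 - <<'E'
from h import *
to([.617,-.069,.010],-98.6)
s=monitor.sense();p=imaging.capture("wrist");cv2.imwrite("pics/w2.png",p["pixels"])
for n,z in [("pill_tin",.032),("keys",.01),("clothes_peg",.016)]:
    for i in imaging.regions_of(p,n)[:2]:
        P=maskpts(p,i["mask"],z,s); print(n,round(i["score"],2),*[np.round(x,3) for x in pca(P)],((P.min(0)+P.max(0))/2).round(3),cv2.minAreaRect(P.astype(np.float32)))
E
```

```text
clock: 5.65
eef_pos: [0.6138, -0.0773, 0.0629]
orientation: [-0.053, 0.705, -0.053, -0.705]
force: [0.0, 0.3, -0.3]
width: 0.994
pos [ 0.6138 -0.0773  0.0629] jaw yaw -98.6 delta [ 0.0529 -0.0087 -0.0019] roll -0.01594339805389211 j7 -1.79 w 0.994 t 5.7 F [ 0.   0.3 -0.3]
pill_tin 0.92 [ 0.621 -0.071] 162.48 [0.055 0.05 ] [ 0.621 -0.071] ((0.6196795701980591, -0.07189300656318665), (0.049887657165527344, 0.05388032644987106), 48.23098373413086)
pill_tin 0.53 [0.395 0.165] 138.57 [0.053 0.022] [0.397 0.17 ] ((0.39176321029663086, 0.1660352349281311), (0.021324044093489647, 0.05263889580965042), 51.51041793823242)
keys 0.58 [0.63  0.007] 172.396 [0.078 0.03 ] [0.634 0.009] ((0.6335222721099854, 0.0058144740760326385), (0.029861442744731903, 0.07841461896896362), 81.7463150024414)
clothes_peg 0.97 [0.652 0.076] 173.473 [0.085 0.025] [0.651 0.077] ((0.6507633924484253, 0.07621873170137405), (0.024561740458011627, 0.08511806279420853), 84.21292877197266)
clothes_peg 0.72 [0.616 0.295] 147.616 [0.44  0.191] [0.567 0.36 ] ((0.5709154605865479, 0.3177386522293091), (0.18113939464092255, 0.44119247794151306), 48.86697006225586)
```

View pics/w2.png

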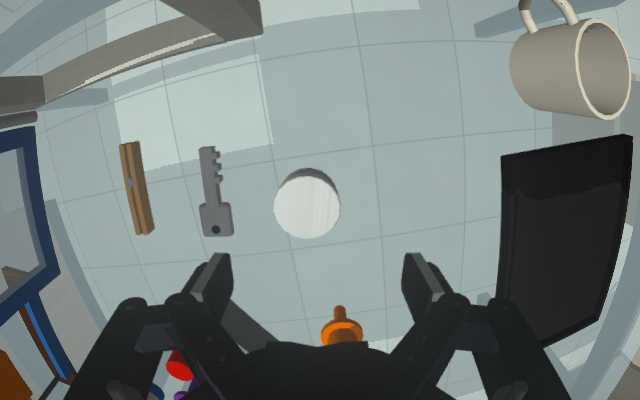

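```bash
python3 -m handwheel '[[0.02,-0.007,-0.004,0,0.085],[0.02,0,0,0,0.085],[0.012,0,0,0,0.085],[0,0,0,0,0.085],[0,0,0,0,0.03],[0,0,0,0,0.03],[0,0,0,0,0.03],[0,0,0,0,0.03],[0,0,0,0,0.03],[0,0,0,0,0.03]]' 30
python3 - <<'E'
from h import *
to([.619,-.071,.010],-98.6)
E
```

```text
clock: 6.85
eef_pos: [0.6188, -0.0704, 0.0106]
orientation: [-0.053, 0.705, -0.053, -0.705]
force: [0.6, -0.6, -0.4]
width: 0.352
pos [ 0.6188 -0.0704  0.0106] jaw yaw -98.6 delta [ 0.0006  0.0005 -0.0003] roll 0.032367028969531475 j7 -1.82 w 0.352 t 6.8 F [ 0.6 -0.6 -0.4]
```

```bash
python3 - <<'E'
from h import *
p=imaging.capture("wrist");cv2.imwrite("pics/w3.png",p["pixels"])
E
```

```text
(no output)
```

View pics/w3.png

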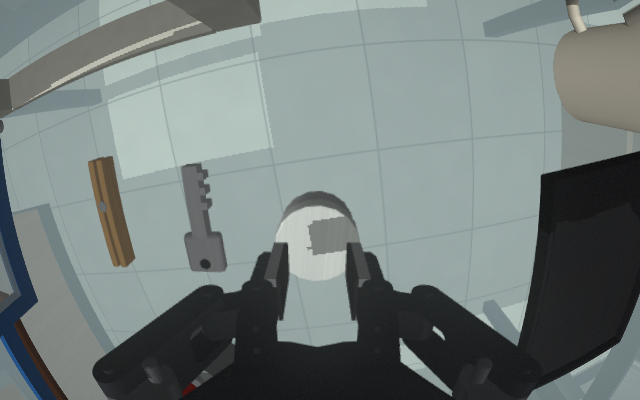

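```bash
python3 - <<'E'
from h import *
s=monitor.sense();p=imaging.capture("wrist")
print("tcp",proj(p,s["eef_pos"],s))
for i in imaging.regions_of(p,"pill_tin")[:1]:
    P=maskpts(p,i["mask"],.032,s); print(i["rect"],pca(P),((P.min(0)+P.max(0))/2).round(3))
R=Rtool(s)
for z in (.0,.03,.045):
  for k in (-.015,.015,-.025,.025): 
    X=s["eef_pos"]+R[:,1]*k; X[2]=z; print(z,k,proj(p,X,s).round())
c=imaging.capture("side");cv2.imwrite("pics/s3.png",cv2.resize(c["pixels"][150:290,230:430],None,fx=4,fy=4))
c=imaging.capture("scene");cv2.imwrite("pics/s4.png",cv2.resize(c["pixels"][190:310,230:400],None,fx=4,fy=4))
E
```

```text
tcp [316.48656329 228.6603774 ]
[273.6, 188.0, 358.1, 280.1] (array([ 0.62361667, -0.07110098]), np.float64(171.89171063973484), array([0.05740036, 0.04911191])) [ 0.622 -0.071]
0.0 -0.015 [294. 222.]
0.0 0.015 [339. 222.]
0.0 -0.025 [280. 222.]
0.0 0.025 [353. 222.]
0.03 -0.015 [291. 242.]
0.03 0.015 [342. 242.]
0.03 -0.025 [274. 242.]
0.03 0.025 [359. 242.]
0.045 -0.015 [289. 254.]
0.045 0.015 [344. 254.]
0.045 -0.025 [270. 254.]
0.045 0.025 [362. 254.]
```

View pics/s3.png

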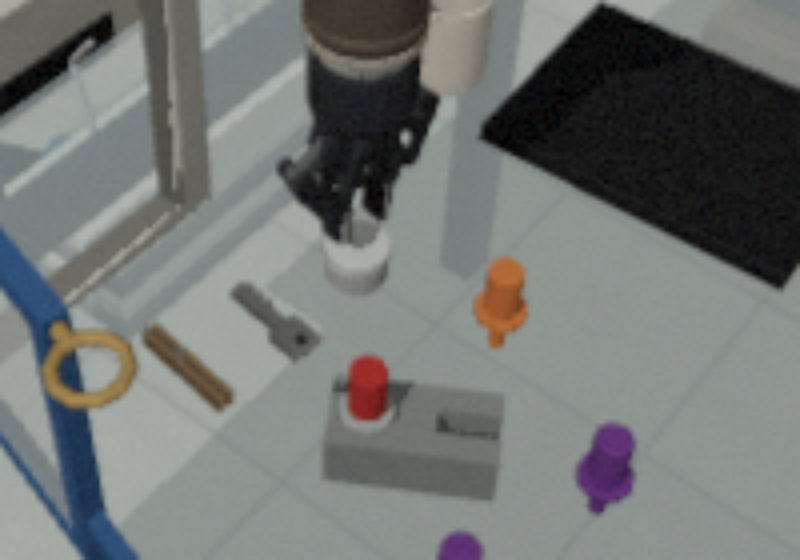

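View pics/s4.png

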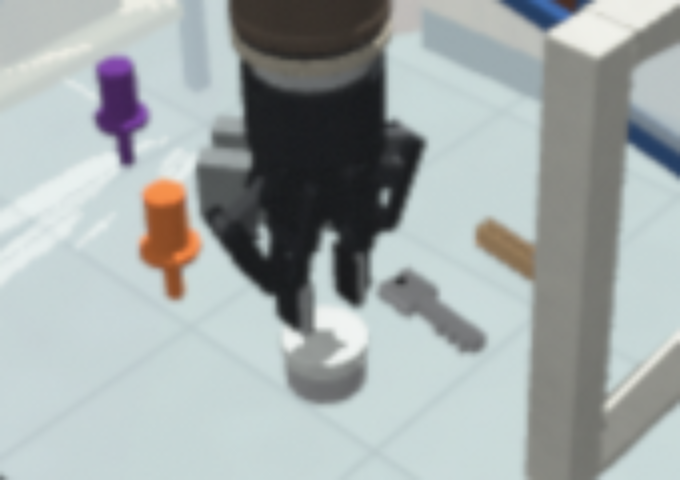

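```bash
python3 -m handwheel '[[-0.02,0,0,0,0.03],[-0.02,0,0,0,0.03],[0,0,0,0,0.03]]' 30
python3 - <<'E'
from h import *
to([.619,-.071,.010],-98.6)
p=imaging.capture("wrist")
c=imaging.capture("side");d=imaging.capture("scene")
f=lambda i:cv2.resize(i,(400,300))
cv2.imwrite("pics/s5.png",np.vstack([cv2.resize(p["pixels"][120:320,200:440],(800,300)),np.hstack([f(c["pixels"][170:260,260:380]),f(d["pixels"][215:305,250:370])])]))
E
```

```text
clock: 7.4
eef_pos: [0.6207, -0.0705, 0.053]
orientation: [-0.053, 0.707, -0.053, -0.704]
force: [-0.6, 0.2, 0.5]
width: 0.351
pos [ 0.6207 -0.0705  0.053 ] jaw yaw -98.6 delta [0.043  0.0008 0.0018] roll 0.03155174176072251 j7 -1.81 w 0.351 t 7.4 F [-0.6  0.2  0.5]
```

View pics/s5.png

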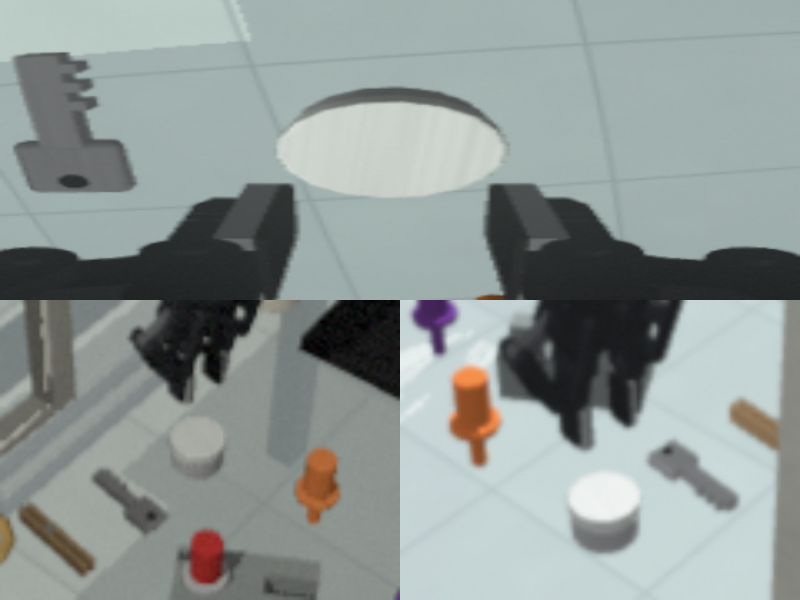

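```bash
python3 - <<'E'
from h import *
s=monitor.sense();R=Rtool(s)
o=[]
for n in ("side","scene"):
    c=imaging.capture(n);im=c["pixels"].copy();im=cv2.resize(im,None,fx=5,fy=5)
    for k in (-.015,0,.015):
        for dx,col in ((0,(0,255,0)),(-.02,(0,255,255))):
            X=s["eef_pos"]+R[:,1]*k+R[:,0]*dx;u=proj(c,X)*5+2; cv2.circle(im,tuple(int(v) for v in u),4,col,-1)
    u=(proj(c,s["eef_pos"])*5).astype(int); o.append(im[u[1]-250:u[1]+250,u[0]-200:u[0]+200])
cv2.imwrite("pics/s6.png",np.hstack(o))
E
```

```text
(no output)
```

View pics/s6.png

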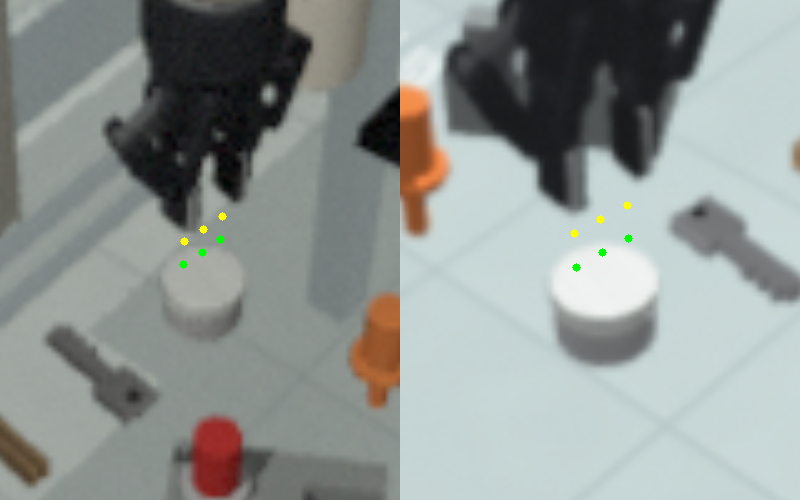

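```bash
python3 -m handwheel '[[0,0,0,0,0],[0,0,0,0,0],[0,0,0,0,0],[0,0,0,0,0]]' 30
python3 - <<'E'
from h import *
s=monitor.sense();R=Rtool(s);print(s["width"],s["eef_pos"])
o=[]
for n in ("side","scene"):
    c=imaging.capture(n);im=c["pixels"].copy();im=cv2.resize(im,None,fx=5,fy=5)
    for k in (0,):
        for dx,col in ((0,(0,255,0)),(-.02,(0,255,255)),(-.04,(255,255,0))):
            X=s["eef_pos"]+R[:,1]*k+R[:,0]*dx;u=proj(c,X)*5+2; cv2.circle(im,tuple(int(v) for v in u),4,col,-1)
    u=(proj(c,s["eef_pos"])*5).astype(int); o.append(im[u[1]-250:u[1]+250,u[0]-200:u[0]+200])
cv2.imwrite("pics/s7.png",np.hstack(o))
E
```

```text
clock: 8.05
eef_pos: [0.6186, -0.0704, 0.0502]
orientation: [0.053, -0.705, 0.053, 0.705]
force: [0.2, 0.9, -0.2]
width: -0.002
-0.002171396366976343 [ 0.61864401 -0.070421    0.05020122]
```

View pics/s7.png

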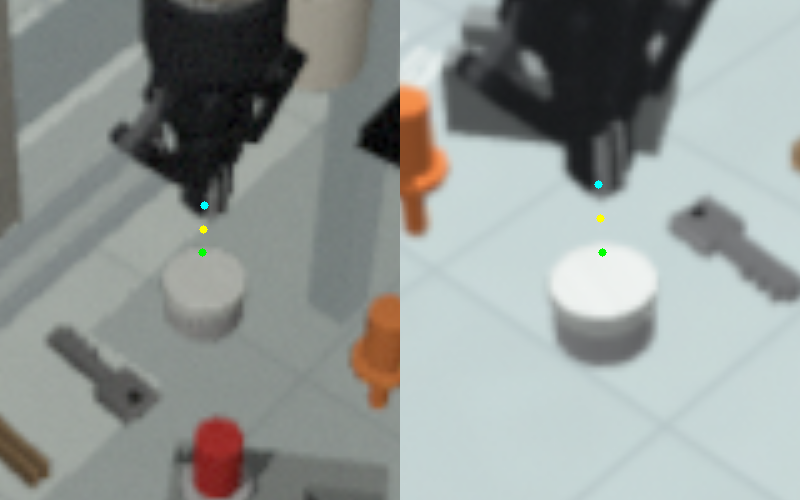

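```bash
python3 -m handwheel '[[0,0.035,0.005,0,0],[0,0.035,0.005,0,0],[0.03,0,0,0,0],[0.03,0,0,0,0],[0.01,0,0,0,0],[0,0,0,0,0]]'
python3 -m handwheel '[[0.002,0,0,0,0],[0.002,0,0,0,0],[0,0,0,0,0]]'
python3 -m handwheel '[[0.002,0,0,0,0],[0,0,0,0,0]]'
```

```text
clock: 8.75
eef_pos: [0.5972, -0.1376, -0.021]
orientation: [0.053, -0.704, 0.052, 0.706]
force: [1.0, 0.3, 0.5]
width: -0.001
clock: 9.05
eef_pos: [0.5991, -0.1381, -0.0227]
orientation: [-0.053, 0.706, -0.053, -0.705]
force: [-0.0, -0.6, 0.1]
width: 0.0
clock: 9.25
eef_pos: [0.5985, -0.1381, -0.0254]
orientation: [-0.053, 0.705, -0.053, -0.705]
force: [0.8, -0.8, 0.6]
width: -0.004
```

```bash
for i in 1 ; do python3 -m handwheel '[[0.002,0,0,0,0],[0,0,0,0,0]]'; done
python3 -m handwheel '[[0.002,0,0,0,0],[0,0,0,0,0]]'
python3 -m handwheel '[[0.002,0,0,0,0],[0,0,0,0,0]]'
```

```text
clock: 9.45
eef_pos: [0.5983, -0.1382, -0.0278]
orientation: [0.053, -0.705, 0.053, 0.705]
force: [-0.7, 0.8, -0.8]
width: -0.003
clock: 9.65
eef_pos: [0.5982, -0.1381, -0.0299]
orientation: [0.053, -0.705, 0.053, 0.705]
force: [-0.0, -0.2, 0.8]
width: -0.0
clock: 9.85
eef_pos: [0.5982, -0.1381, -0.0319]
orientation: [0.053, -0.705, 0.053, 0.705]
force: [-0.7, 0.6, 0.4]
width: -0.004
```

```bash
python3 -m handwheel '[[0.001,0,0,0,0],[0,0,0,0,0]]'
python3 -m handwheel '[[0.001,0,0,0,0],[0,0,0,0,0]]'
python3 -m handwheel '[[0.001,0,0,0,0],[0,0,0,0,0]]'
python3 -m handwheel '[[0.001,0,0,0,0],[0,0,0,0,0]]'
```

```text
clock: 10.05
eef_pos: [0.5984, -0.1381, -0.0327]
orientation: [0.053, -0.705, 0.053, 0.705]
force: [-0.4, 0.1, 0.4]
width: -0.001
clock: 10.25
eef_pos: [0.5984, -0.1381, -0.0337]
orientation: [0.053, -0.705, 0.053, 0.705]
force: [0.9, 0.3, -0.8]
width: -0.0
clock: 10.45
eef_pos: [0.5984, -0.1381, -0.0347]
orientation: [0.053, -0.705, 0.053, 0.705]
force: [-0.6, -0.7, -0.2]
width: 0.002
clock: 10.65
eef_pos: [0.5983, -0.1382, -0.0358]
orientation: [0.053, -0.705, 0.053, 0.705]
force: [0.1, 0.3, 0.8]
width: 0.0
```

```bash
python3 -m handwheel '[[0.001,0,0,0,0],[0,0,0,0,0]]'
python3 -m handwheel '[[0.001,0,0,0,0],[0,0,0,0,0]]'
python3 - <<'E'
from h import *
s=monitor.sense();R=Rtool(s);print(s["width"],s["eef_pos"])
o=[]
for n in ("side","scene"):
    c=imaging.capture(n);im=c["pixels"].copy();im=cv2.resize(im,None,fx=5,fy=5)
    for z,col in ((0,(0,255,0)),(.02,(0,255,255))):
            X=np.array(s["eef_pos"]);X[2]=z;u=proj(c,X)*5+2; cv2.circle(im,tuple(int(v) for v in u),4,col,-1)
    u=(proj(c,s["eef_pos"])*5).astype(int); o.append(im[u[1]-250:u[1]+250,u[0]-200:u[0]+200])
cv2.imwrite("pics/s8.png",np.hstack(o))
E
```

```text
clock: 10.85
eef_pos: [0.5983, -0.1381, -0.0367]
orientation: [0.053, -0.705, 0.053, 0.705]
force: [0.9, -0.4, 0.9]
width: -0.003
clock: 11.05
eef_pos: [0.5983, -0.1381, -0.0377]
orientation: [0.053, -0.705, 0.053, 0.705]
force: [-0.2, 0.1, 0.0]
width: -0.002
-0.0016107126834399407 [ 0.59832932 -0.13813726 -0.03774759]
```

View pics/s8.png

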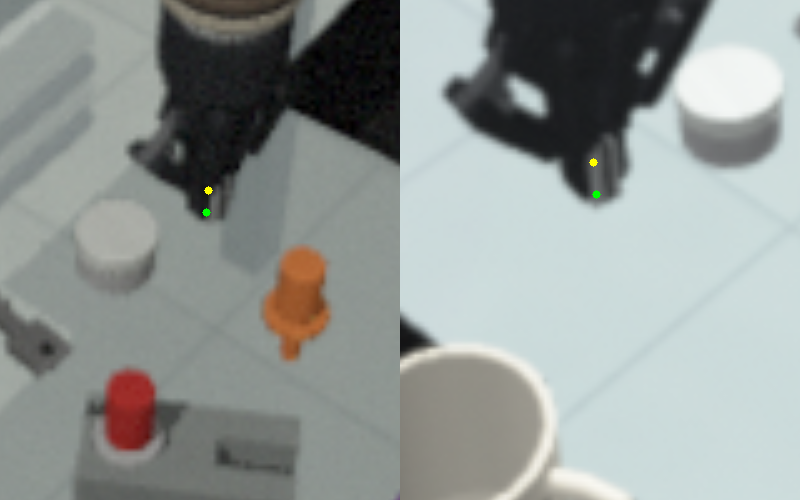

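```bash
python3 -m handwheel '[[0.001,0,0,0,0],[0,0,0,0,0]]'
python3 -m handwheel '[[0.001,0,0,0,0],[0,0,0,0,0]]'
python3 -m handwheel '[[0.001,0,0,0,0],[0,0,0,0,0]]'
```

```text
clock: 11.35
eef_pos: [0.5984, -0.1382, -0.0387]
orientation: [-0.053, 0.705, -0.053, -0.705]
force: [-0.2, -0.4, 0.0]
width: 0.003
clock: 11.55
eef_pos: [0.5985, -0.1382, -0.0387]
orientation: [-0.053, 0.705, -0.053, -0.705]
force: [-2.8, 0.7, 8.5]
width: -0.003
clock: 11.75
eef_pos: [0.5985, -0.1382, -0.0388]
orientation: [-0.053, 0.705, -0.053, -0.705]
force: [-5.9, 1.7, 17.2]
width: -0.003
```

```bash
python3 -m handwheel '[[-0.03,0,0,0,0.085],[-0.03,0,0,0,0.085],[0,-0.035,-0.005,0,0.085],[0,-0.0345,-0.005,0,0.085],[0,0,0,0,0.085],[0.02,0,0,0,0.085],[0.02,0,0,0,0.085],[0.012,0,0,0,0.085],[0,0,0,0,0.085]]'
python3 - <<'E'
from h import *
to([.619,-.071,-.035],-98.6)
E
```

```text
clock: 12.65
eef_pos: [0.617, -0.071, -0.0345]
orientation: [0.053, -0.704, 0.053, 0.706]
force: [0.0, -0.0, -0.1]
width: 0.999
pos [ 0.617  -0.071  -0.0345] jaw yaw -98.6 delta [ 0.0005 -0.0003 -0.0019] roll 0.029908211254081607 j7 -1.83 w 0.999 t 12.7 F [ 0.  -0.  -0.1]
```

```bash
python3 -m handwheel '[[0,0,0,0,0.04],[0,0,0,0,0.04],[0,0,0,0,0.04],[0,0,0,0,0.04],[-0.02,0,0,0,0.04],[-0.03,0,0,0,0.04],[-0.04,0,0,0,0.04],[-0.04,0,0,0,0.04],[0,0,0,0,0.04]]' 30
python3 - <<'E'
from h import *
to([.42,-.35,.1],-98.6)
p=imaging.capture("wrist");cv2.imwrite("pics/w4.png",p["pixels"][100:400])
E
```

```text
clock: 13.55
eef_pos: [0.6226, -0.071, 0.1038]
orientation: [-0.053, 0.709, -0.053, -0.702]
force: [0.8, -0.2, -0.4]
width: 0.575
pos [ 0.6226 -0.071   0.1038] jaw yaw -98.6 delta [0.0019 0.3061 0.1588] roll 0.025094603793675674 j7 -1.79 w 0.575 t 13.6 F [ 0.8 -0.2 -0.4]
```

View pics/w4.png

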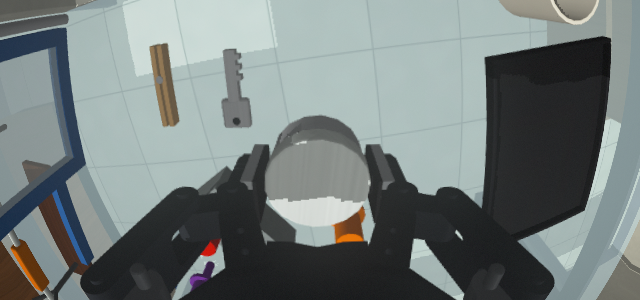

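```bash
python3 -m handwheel '[[0,0.0306,0.0155,0,0.04],[0,0.0306,0.0155,0,0.04],[0,0.0306,0.0155,0,0.04],[0,0.0306,0.0155,0,0.04],[0,0.0306,0.0155,0,0.04],[0,0.0306,0.0155,0,0.04],[0,0.0306,0.0155,0,0.04],[0,0.0306,0.0155,0,0.04],[0,0.0306,0.0155,0,0.04],[0,0.0306,0.0155,0,0.04],[0,0,0,0,0.04],[0.04,0,0,0,0.04],[0.04,0,0,0,0.04],[0,0,0,0,0.04],[0,0,0,0,0.04]]'
python3 - <<'E'
from h import *
to([.42,-.35,-.029],-98.6)
s=monitor.sense();p=imaging.capture("wrist");cv2.imwrite("pics/w5.png",p["pixels"][:400])
for i in imaging.mark_of(p,"tray")[:2]: print(i["score"],atz(p,i["point"],0,s))
E
```

```text
clock: 15.1
eef_pos: [0.4194, -0.3494, 0.0169]
orientation: [0.053, -0.704, 0.052, 0.706]
force: [0.6, 0.9, 0.6]
width: 0.571
pos [ 0.4194 -0.3494  0.0169] jaw yaw -98.5 delta [ 0.0459  0.0006 -0.0008] roll 0.07006388505884331 j7 -1.21 w 0.571 t 15.1 F [0.6 0.9 0.6]
0.78 [ 0.5000499  -0.35213884  0.        ]
```

View pics/w5.png

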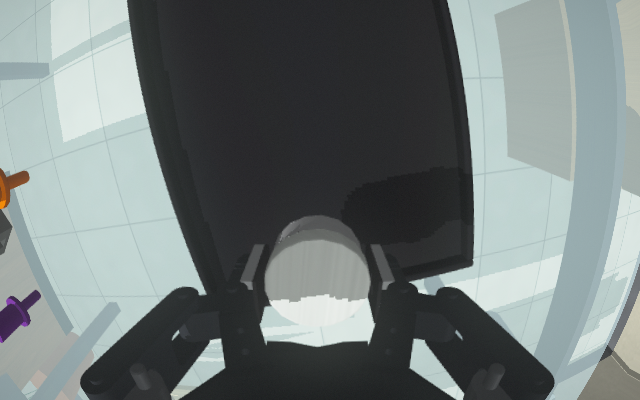

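```bash
python3 -m handwheel '[[0.025,0,0,0,0.04],[0.015,0,0,0,0.04],[0.004,0,0,0,0.04],[0.001,0,0,0,0.04],[0,0,0,0,0.04],[0,0,0,0,0.04]]'
python3 -m handwheel '[[0.001,0,0,0,0.04],[0,0,0,0,0.04]]'
```

```text
clock: 15.8
eef_pos: [0.4204, -0.3508, -0.0254]
orientation: [-0.052, 0.706, -0.053, -0.705]
force: [-3.3, 3.1, 9.1]
width: 0.569
clock: 16.0
eef_pos: [0.4205, -0.3508, -0.0255]
orientation: [-0.052, 0.706, -0.053, -0.705]
force: [-5.6, 5.5, 18.6]
width: 0.576
```

```bash
python3 -m handwheel '[[-0.001,0,0,0,0.065],[0,0,0,0,0.065],[0,0,0,0,0.065],[-0.03,0,0,0,0.065],[-0.04,0,0,0,0.065],[-0.04,0,0,0,0.065],[0,-0.0322,-0.0115,0,0.06],[0,-0.0322,-0.0115,0,0.06],[0,-0.0322,-0.0115,0,0.06],[0,-0.0322,-0.0115,0,0.06],[0,-0.0322,-0.0115,0,0.06],[0,-0.0322,-0.0115,0,0.06],[0,-0.0322,-0.0115,0,0.06],[0,-0.0322,-0.0115,0,0.06],[0,-0.0322,-0.0115,0,0.06],[0,-0.0322,-0.0115,0,0.06],[0,-0.0322,-0.0115,0,0.06],[0,-0.0322,-0.0115,0,0.06],[0,0,0,0,0.06],[0,0,0,0,0.06]]'
python3 - <<'E'
from h import *
s=monitor.sense();p=imaging.capture("wrist");cv2.imwrite("pics/w6.png",p["pixels"])
for n,z in [("pill_tin",.038),("keys",.01),("clothes_peg",.016)]:
    for i in imaging.regions_of(p,n)[:2]:
        P=maskpts(p,i["mask"],z,s); print(n,round(i["score"],2),*[np.round(x,3) for x in pca(P)],((P.min(0)+P.max(0))/2).round(3),cv2.minAreaRect(P.astype(np.float32)))
to([.614,.0115,-.037],-98.6)
E
```

```text
clock: 18.0
eef_pos: [0.6138, 0.012, 0.0821]
orientation: [0.052, -0.705, 0.052, 0.705]
force: [-0.3, -0.5, 0.3]
width: 0.708
pill_tin 0.78 [ 0.414 -0.349] -129.889 [0.102 0.05 ] [ 0.411 -0.35 ] ((0.4131598472595215, -0.3510776162147522), (0.10242853313684464, 0.04956638440489769), 48.39259719848633)
keys 0.98 [0.629 0.009] 172.898 [0.078 0.029] [0.634 0.011] ((0.6347335577011108, 0.00897387508302927), (0.028296181932091713, 0.07763148844242096), 85.04224395751953)Traceback (most recent call last):
  File "<stdin>", line 5, in <module>
  File "h.py", line 36, in pca
    c=P.mean(0); U,S,V=np.linalg.svd(P-c); d=V[0]; pr=(P-c)@V.T
                       ~~~~~~~~~~~~~^^^^^
    u, s, vh = gufunc(a, signature=signature)
               ~~~~~~^^^^^^^^^^^^^^^^^^^^^^^^
numpy._core._exceptions._ArrayMemoryError: Unable to allocate 16.4 GiB for an array with shape (46968, 46968) and data type float64
```

View pics/w6.png

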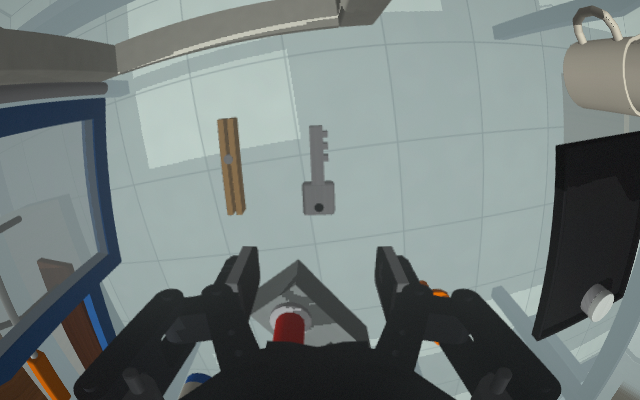

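```bash
sed -i 's/np.linalg.svd(P-c)/np.linalg.svd(P-c,full_matrices=False)/' h.py; python3 -m handwheel '[[0.04,0,-0.004,0,0.06],[0.04,0,0,0,0.06],[0.025,0,0,0,0.06],[0.014,0,0,0,0.06],[0,0,0,0,0.06],[0,0,0,0,0.01],[0,0,0,0,0.01],[0,0,0,0,0.01],[0,0,0,0,0.01],[0,0,0,0,0.01],[0,0,0,0,0.01]]' 30
```

```text
clock: 19.25
eef_pos: [0.6192, 0.0104, -0.0347]
orientation: [-0.053, 0.706, -0.053, -0.704]
force: [-0.8, -1.0, 7.3]
width: 0.315
```

```bash
python3 -m handwheel '[[-0.01,0,0,0,0.01],[-0.03,0,0,0,0.01],[-0.04,0,0,0,0.01],[-0.04,0,0,0,0.01],[0,0,0,0,0.01],[0,0,0,0,0.01]]' 40
python3 - <<'E'
from h import *
s=monitor.sense();p=imaging.capture("wrist");cv2.imwrite("pics/w7.png",p["pixels"])
to([.51-.016,-.305,.085],-98.6)
E
```

```text
clock: 19.85
eef_pos: [0.6186, 0.0106, 0.0853]
orientation: [-0.053, 0.706, -0.053, -0.704]
force: [-0.5, -0.1, -1.0]
width: 0.306
pos [0.6175 0.0105 0.0838] jaw yaw -98.6 delta [-0.0012  0.3303  0.0752] roll 0.03331179087244607 j7 -1.94 w 0.306 t 19.9 F [-0.1 -0.8 -2.1]
```

View pics/w7.png

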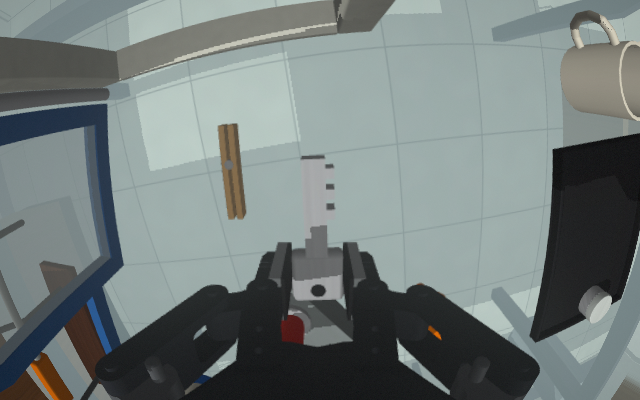

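```bash
python3 -m handwheel '[[0,0.033,0.0075,0,0.01],[0,0.033,0.0075,0,0.01],[0,0.033,0.0075,0,0.01],[0,0.033,0.0075,0,0.01],[0,0.033,0.0075,0,0.01],[0,0.033,0.0075,0,0.01],[0,0.033,0.0075,0,0.01],[0,0.033,0.0075,0,0.01],[0,0.033,0.0075,0,0.01],[0,0.033,0.0075,0,0.01],[0,0,0,0,0.01],[0.04,0,0,0,0.01],[0.04,0,0,0,0.01],[0.02,0,0,0,0.01],[0.01,0,0,0,0.01],[0,0,0,0,0.01],[0,0,0,0,0.01]]'
python3 - <<'E'
from h import *
s=monitor.sense();p=imaging.capture("wrist");cv2.imwrite("pics/w8.png",p["pixels"])
to([.51-.016,-.305,-.029],-98.6)
E
```

```text
clock: 21.6
eef_pos: [0.4945, -0.3041, -0.0269]
orientation: [0.053, -0.705, 0.052, 0.705]
force: [-0.3, -0.5, -0.3]
width: 0.314
pos [ 0.4947 -0.3044 -0.0265] jaw yaw -98.5 delta [0.0025 0.0007 0.0006] roll 0.05251067058981107 j7 -1.38 w 0.306 t 21.6 F [-0.4 -0.2 -1. ]
```

View pics/w8.png

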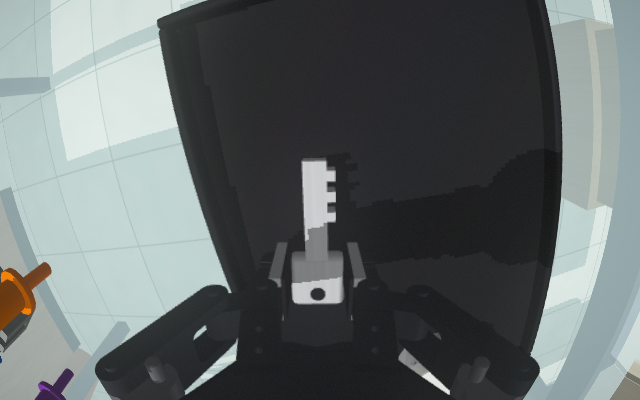

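```bash
python3 -m handwheel '[[0.0015,0,0,0,0.01],[0,0,0,0,0.01],[0,0,0,0,0.038],[0,0,0,0,0.038],[0,0,0,0,0.038],[-0.03,0,0,0,0.038],[-0.04,0,0,0,0.038],[-0.04,0,0,0,0.04],[0,0,0,0,0.05],[0,0,0,0,0.05]]' 30
python3 - <<'E'
from h import *
s=monitor.sense();p=imaging.capture("wrist");cv2.imwrite("pics/w9.png",p["pixels"])
to([.636,.079,.085],-97)
c=imaging.capture("scene");d=imaging.capture("side")
for n,z in [("clothes_peg",.016)]:
    for q in (c,d):
     for i in imaging.regions_of(q,n)[:2]:
        P=maskpts(q,i["mask"],z); print(n,round(i["score"],2),*[np.round(x,3) for x in pca(P)],((P.min(0)+P.max(0))/2).round(3))
E
```

```text
clock: 22.65
eef_pos: [0.495, -0.3051, 0.083]
orientation: [-0.052, 0.706, -0.053, -0.704]
force: [-1.0, -0.4, -0.4]
width: 0.585
pos [ 0.4941 -0.3046  0.0817] jaw yaw -98.6 delta [-0.0034 -0.4004 -0.0831] roll -1.5730487320860789 j7 -1.35 w 0.586 t 22.7 F [ 0.  -0.2 -0.6]
clothes_peg 0.44 [0.636 0.078] -22.578 [0.065 0.032] [0.637 0.079]
clothes_peg 0.34 [0.595 0.306] -67.474 [0.991 0.423] [0.479 0.349]
clothes_peg 0.6 [0.483 0.386] 174.65 [0.236 0.096] [0.48  0.375]
clothes_peg 0.47 [0.642 0.086] 173.323 [0.087 0.02 ] [0.643 0.087]
```

View pics/w9.png

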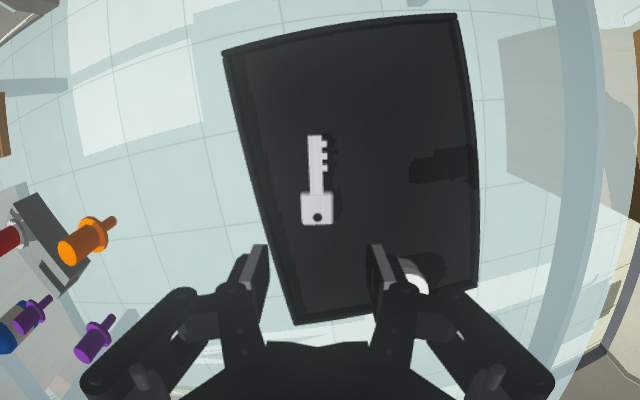

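```bash
python3 -m handwheel '[[0,-0.0333,-0.0069,0,0.05],[0,-0.0333,-0.0069,0,0.05],[0,-0.0333,-0.0069,0,0.05],[0,-0.0333,-0.0069,0,0.05],[0,-0.0333,-0.0069,0,0.05],[0,-0.0333,-0.0069,0,0.05],[0,-0.0333,-0.0069,0,0.05],[0,-0.0333,-0.0069,0,0.05],[0,-0.0333,-0.0069,0,0.05],[0,-0.0333,-0.0069,0,0.05],[0,-0.0333,-0.0069,0,0.05],[0,-0.0333,-0.0069,-1.5,0.05],[0,0,0,0,0.05],[0,0,0,0,0.05]]' 30
python3 - <<'E'
from h import *
s=monitor.sense();p=imaging.capture("wrist");cv2.imwrite("pics/w10.png",p["pixels"])
for n,z in [("clothes_peg",.016)]:
     for i in imaging.regions_of(p,n)[:1]:
        P=maskpts(p,i["mask"],z,s); print(n,round(i["score"],2),*[np.round(x,3) for x in pca(P)],((P.min(0)+P.max(0))/2).round(3))
to([.636,.079,.085],-97)
E
```

```text
clock: 24.3
eef_pos: [0.6352, 0.0791, 0.0806]
orientation: [0.043, -0.705, 0.043, 0.706]
force: [-0.0, -0.8, -0.5]
width: 0.58
clothes_peg 0.8 [0.654 0.081] 173.211 [0.083 0.014] [0.651 0.081]
pos [0.6353 0.0767 0.081 ] jaw yaw -97.1 delta [-0.004  -0.0024 -0.0004] roll -0.14116803896577323 j7 -2.03 w 0.586 t 24.4 F [-0.6  0.1  0.1]
```

View pics/w10.png

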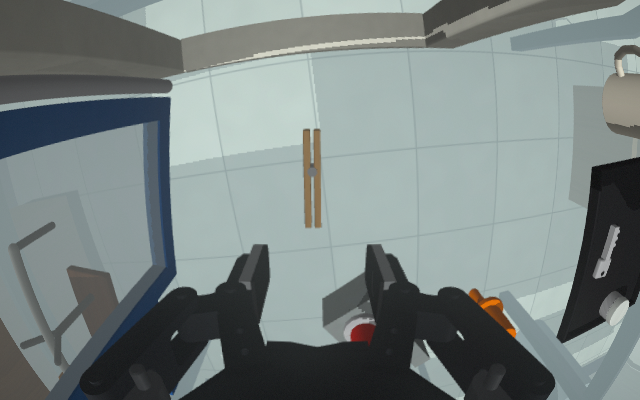

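```bash
python3 -m handwheel '[[0.04,-0.004,-0.0065,0,0.05],[0.04,0,0,0,0.05],[0.022,0,0,0,0.05],[0.012,0,0,0,0.05],[0,0,0,0,0.05],[0,0,0,0,0],[0,0,0,0,0],[0,0,0,0,0],[0,0,0,0,0],[0,0,0,0,0],[0,0,0,0,0]]' 30
python3 -m handwheel '[[-0.01,0,0,0,0],[-0.03,0,0,0,0],[-0.04,0,0,0,0],[-0.04,0,0,0,0],[0,0,0,0,0],[0,0,0,0,0]]' 30
python3 - <<'E'
from h import *
s=monitor.sense();p=imaging.capture("wrist");cv2.imwrite("pics/w11.png",p["pixels"])
to([.53-.010,-.385,.085],-97)
E
```

```text
clock: 25.5
eef_pos: [0.6441, 0.0815, -0.0303]
orientation: [-0.044, 0.707, -0.043, -0.705]
force: [-0.8, -1.2, 7.2]
width: 0.155
clock: 26.1
eef_pos: [0.6436, 0.0815, 0.0898]
orientation: [-0.044, 0.707, -0.043, -0.705]
force: [0.1, 0.2, -0.1]
width: 0.15
pos [0.6425 0.0812 0.0882] jaw yaw -97.1 delta [0.0032 0.4777 0.0642] roll -0.06995700531228977 j7 -2.03 w 0.15 t 26.1 F [ 0.7  0.2 -0.2]
```

View pics/w11.png

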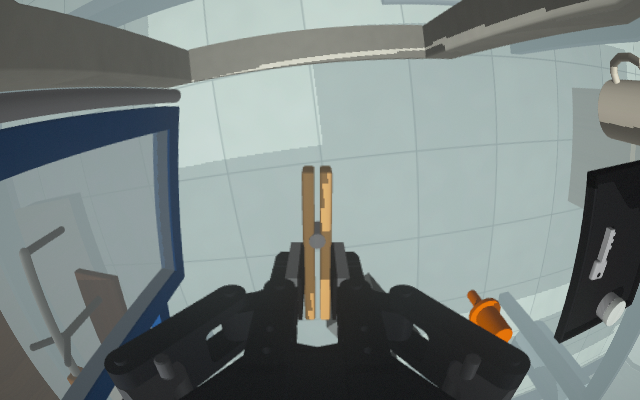

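```bash
python3 -m handwheel '[[0,0.0341,0.0046,0,0],[0,0.0341,0.0046,0,0],[0,0.0341,0.0046,0,0],[0,0.0341,0.0046,0,0],[0,0.0341,0.0046,0,0],[0,0.0341,0.0046,0,0],[0,0.0341,0.0046,0,0],[0,0.0341,0.0046,0,0],[0,0.0341,0.0046,0,0],[0,0.0341,0.0046,0,0],[0,0.0341,0.0046,0,0],[0,0.0341,0.0046,0,0],[0,0.0341,0.0046,0,0],[0,0.0341,0.0046,0,0],[0,0,0,0,0],[0.04,0,0,0,0],[0.04,0,0,0,0],[0.02,0,0,0,0],[0,0,0,0,0],[0,0,0,0,0]]'
python3 - <<'E'
from h import *
s=monitor.sense();p=imaging.capture("wrist");cv2.imwrite("pics/w12.png",p["pixels"])
to([.52,-.385,-.024],-97)
E
```

```text
clock: 28.15
eef_pos: [0.5199, -0.3837, -0.0127]
orientation: [0.044, -0.705, 0.043, 0.706]
force: [0.1, -1.0, 0.3]
width: 0.154
pos [ 0.5207 -0.3843 -0.0115] jaw yaw -97.0 delta [0.0125 0.0008 0.0007] roll -0.04663449828599653 j7 -1.25 w 0.153 t 28.2 F [ 0.8 -0.4 -0.3]
```

View pics/w12.png

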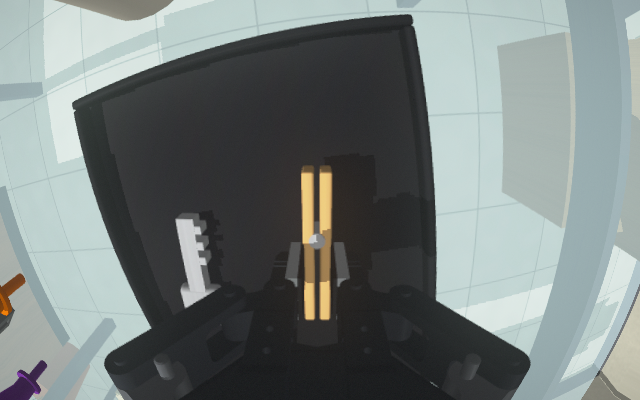

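```bash
python3 -m handwheel '[[0.008,0,0,0,0],[0.003,0,0,0,0],[0.0015,0,0,0,0],[0,0,0,0,0],[0,0,0,0,0]]'
```

```text
clock: 28.7
eef_pos: [0.5203, -0.3846, -0.0242]
orientation: [-0.043, 0.706, -0.044, -0.706]
force: [-0.1, 0.6, 1.8]
width: 0.153
```

```bash
python3 -m handwheel '[[0,0,0,0,0.035],[0,0,0,0,0.035],[0,0,0,0,0.035],[-0.03,0,0,0,0.035],[-0.05,0,0,0,0.035],[-0.05,0,0,0,0.035],[-0.05,0,0,0,0.045],[0,-0.0325,0.0124,0,0.045],[0,-0.0325,0.0124,0,0.045],[0,-0.0325,0.0124,0,0.045],[0,-0.0325,0.0124,0,0.045],[0,-0.0325,0.0124,0,0.045],[0,-0.0325,0.0124,0,0.045],[0,-0.0325,0.0124,0,0.045],[0,-0.0325,0.0124,0,0.045],[0,-0.0325,0.0124,0,0.045],[0,-0.0325,0.0124,0,0.045],[0,-0.0325,0.0124,0,0.045],[0,-0.0325,0.0124,0,0.045],[0,0,0,0,0.045]]'
python3 - <<'E'
from h import *
to([.42,.02,.155])
s=monitor.sense();p=imaging.capture("wrist");cv2.imwrite("pics/w13.png",p["pixels"])
for n,z in (("bore",.045),("notch",.045),("pin",.009),("eye",.26),("hook_tip",.04),("tray",0)):
    for i in imaging.mark_of(p,n)[:4]: print(n,round(i["score"],2),np.round(i["point"]),atz(p,i["point"],z,s).round(4))
for n,z in [("pill_tin",.006),("keys",.006),("clothes_peg",.006)]:
    for i in imaging.mark_of(p,n)[:2]: print(n,round(i["score"],2),np.round(i["point"]),atz(p,i["point"],z,s).round(4))
E
```

```text
clock: 30.7
eef_pos: [0.4196, 0.0251, 0.1558]
orientation: [-0.042, 0.706, -0.041, -0.706]
force: [0.1, 0.0, -0.1]
width: 0.532
pos [0.4196 0.0251 0.1558] jaw yaw -96.7 delta [ 0.0008  0.005  -0.001 ] roll None j7 -1.93 w 0.532 t 30.7 F [ 0.1  0.  -0.1]
notch 0.83 [320. 146.] [0.4557 0.0181 0.045 ]
pin 0.84 [246. 201.] [0.3988 0.1085 0.009 ]
pin 0.73 [403.  94.] [ 0.4978 -0.0774  0.009 ]
pin 0.63 [354. 216.] [ 0.3668 -0.0119  0.009 ]
pin 0.62 [282.  91.] [0.5137 0.0503 0.009 ]
tray 0.88 [577.  93.] [ 0.5004 -0.3508  0.    ]
pill_tin 0.88 [585. 163.] [ 0.4    -0.3675  0.006 ]
keys 0.91 [559.  88.] [ 0.506  -0.3067  0.006 ]
clothes_peg 0.96 [591.  78.] [ 0.5239 -0.3803  0.006 ]
clothes_peg 0.7 [ 16. 209.] [0.4319 0.5465 0.006 ]
```

View pics/w13.png

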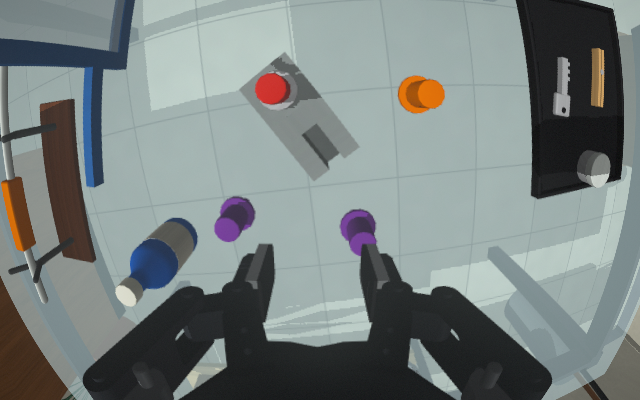

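```bash
python3 - <<'E'
from h import *
s=monitor.sense();p=imaging.capture("wrist");im=p["pixels"]
cv2.imwrite("pics/w14.png",cv2.resize(im[40:190,220:380],None,fx=4.5,fy=4,interpolation=cv2.INTER_CUBIC))
hsv=cv2.cvtColor(im,cv2.COLOR_BGR2HSV);m=((hsv[...,0]<6)|(hsv[...,0]>172))&(hsv[...,1]>150)&(hsv[...,2]>60)
m[:, :230]=0;m[:,330:]=0;m[140:]=0
v,u=np.nonzero(m);print(len(u),u.mean(),v.mean(),u.min(),u.max(),v.min(),v.max())
for z in (.091,.075):print(atz(p,(u.mean(),v.mean()),z,s))
for c in ((284,52),(358,147),(317,180),(240,88)): print(c,atz(p,c,.045,s).round(4))
E
```

```text
741 263.94871794871796 90.67341430499326 249 279 76 105
[0.51373935 0.05040056 0.091     ]
[0.51465199 0.05301058 0.075     ]
(284, 52) [0.5502 0.0345 0.045 ]
(358, 147) [ 0.4516 -0.0235  0.045 ]
(317, 180) [0.4239 0.0195 0.045 ]
(240, 88) [0.5229 0.0804 0.045 ]
```

View pics/w14.png

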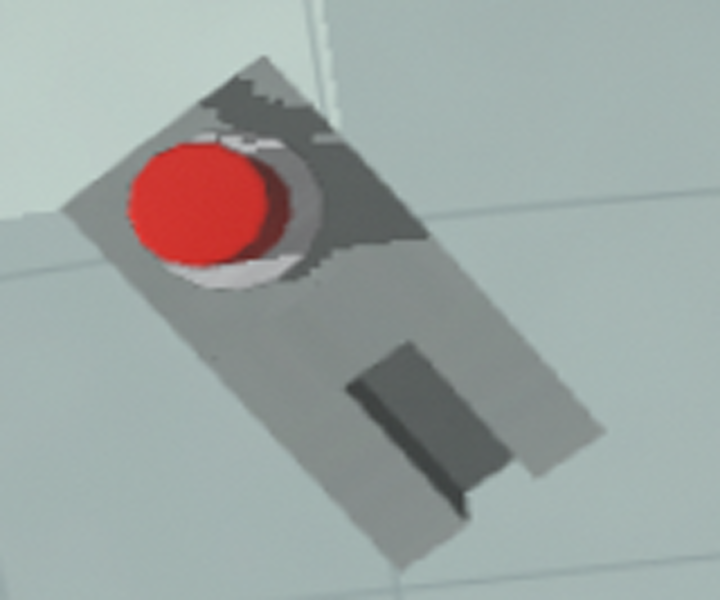

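```bash
python3 - <<'E'
from h import *
s=monitor.sense();p=imaging.capture("wrist");im=p["pixels"];print(s["eef_pos"])
hsv=cv2.cvtColor(im,cv2.COLOR_BGR2HSV);m=((hsv[...,0]<6)|(hsv[...,0]>172))&(hsv[...,1]>150)&(hsv[...,2]>60)
m[:, :230]=0;m[:,330:]=0;m[140:]=0
v,u=np.nonzero(m);print(len(u),u.mean(),v.mean())
for z in (.091,.085):print(atz(p,(u.mean(),v.mean()),z,s))
C=[atz(p,c,.045,s)[:2] for c in ((278.2,54.2),(354.4,148),(309.3,183),(233.8,92))]; C=np.array(C);print(C.round(4))
inn=(C[0]+C[3])/2;out=(C[1]+C[2])/2;d=out-inn;L=np.linalg.norm(d);d/=L;print("L",L,np.linalg.norm(C[0]-C[3]),"d",d,"ang",np.degrees(np.arctan2(d[1],d[0])))
mid=(inn+out)/2
for r in (0,275,340): print(r, mid+d*(r-307.5)/1000)
for n,z in (("bore",.045),("notch",.045),("pin",.009)):
    for i in imaging.mark_of(p,n)[:4]: print(n,round(i["score"],2),np.round(i["point"]),atz(p,i["point"],z,s).round(4))
E
```

```text
[0.42055112 0.02044757 0.1553163 ]
742 264.09299191374663 90.59703504043127
[0.51374127 0.05047381 0.091     ]
[0.51408443 0.05144979 0.085     ]
[[ 0.5489  0.0403]
 [ 0.451  -0.0198]
 [ 0.4218  0.0275]
 [ 0.5201  0.0872]]
L 0.11495726829501075 0.054991445935012505 d [-0.85367221 -0.52081067] ang -148.61335433781184
0 [0.74793597 0.19392921]
275 [0.51317611 0.05070627]
340 [0.45768742 0.01685358]
notch 0.55 [313. 144.] [0.4592 0.0188 0.045 ]
pin 0.96 [242. 202.] [0.3998 0.1094 0.009 ]
pin 0.91 [401.  96.] [ 0.4968 -0.0796  0.009 ]
pin 0.82 [351. 218.] [ 0.3657 -0.0126  0.009 ]
pin 0.6 [279.  92.] [0.514  0.0484 0.009 ]
```

```bash
python3 -m handwheel '[[0.01,-0.0136,-0.0297,0,0.055],[0.02,-0.0136,-0.0297,0,0.055],[0.02,-0.0135,-0.0296,0,0.055],[0,0,0,0,0.055],[0,0,0,0,0.055],[0,0,0,0,0.055]]'
python3 - <<'E'
from h import *
to([.5137,.0505,.018])
s=monitor.sense();p=imaging.capture("wrist");cv2.imwrite("pics/w15.png",p["pixels"])
E
```

```text
clock: 32.05
eef_pos: [0.5132, 0.0501, 0.1057]
orientation: [0.043, -0.706, 0.044, 0.706]
force: [-0.3, 0.1, 0.0]
width: 0.643
pos [0.5132 0.0501 0.1057] jaw yaw -97.1 delta [ 0.0877 -0.0005 -0.0005] roll None j7 -2.06 w 0.643 t 32.0 F [-0.3  0.1  0. ]
```

View pics/w15.png

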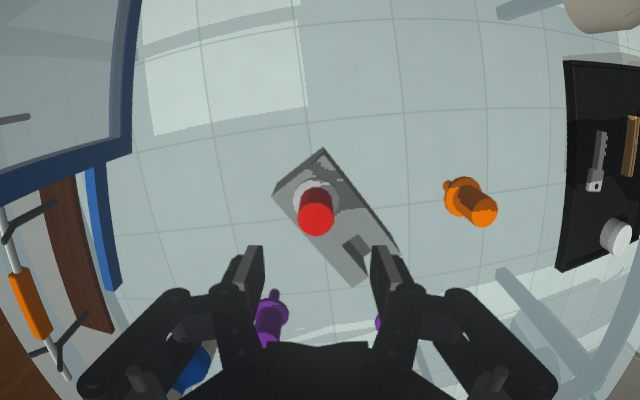

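```bash
python3 -m handwheel '[[0.03,0,0,0,0.055],[0.03,0,0,0,0.055],[0.02,0,0,0,0.055],[0.007,0,0,0,0.055],[0,0,0,0,0.055],[0,0,0,0,0.055]]'
python3 - <<'E'
from h import *
to([.5137,.0505,.018])
s=monitor.sense();p=imaging.capture("wrist");cv2.imwrite("pics/w16.png",p["pixels"])
E
```

```text
clock: 32.7
eef_pos: [0.5145, 0.0503, 0.0197]
orientation: [-0.044, 0.706, -0.044, -0.705]
force: [-0.3, 0.8, 0.1]
width: 0.641
pos [0.5145 0.0503 0.0197] jaw yaw -97.1 delta [ 0.0017 -0.0001  0.0008] roll None j7 -2.13 w 0.641 t 32.7 F [-0.3  0.8  0.1]
```

View pics/w16.png

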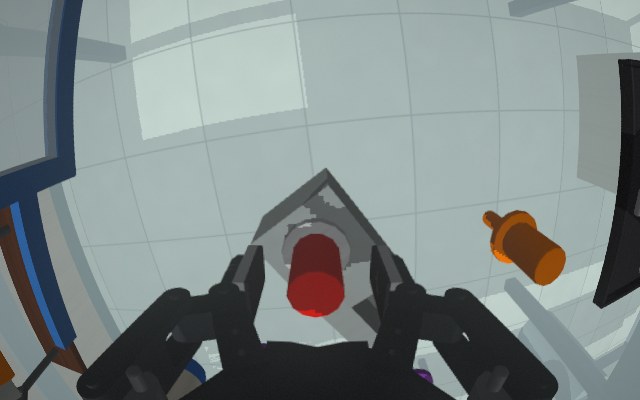

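```bash
python3 -m handwheel '[[0,0,0,0,0.015],[0,0,0,0,0.015],[0,0,0,0,0.015],[0,0,0,0,0.015],[0,0,0,0,0.015],[0,0,0,0,0.015]]' 40
python3 -m handwheel '[[-0.005,0,0,0,0.015],[-0.01,0,0,0,0.015],[-0.01,0,0,0,0.015],[0,0,0,0,0.015]]' 40
python3 -m handwheel '[[-0.01,0,0,0,0.015],[-0.015,0,0,0,0.015],[-0.005,0,0,0,0.015],[0,0,0,0,0.015],[0,0,0,0,0.015]]' 40
python3 - <<'E'
from h import *
to([.5137-.0555,.0505-.0339,.075])
s=monitor.sense();p=imaging.capture("wrist");cv2.imwrite("pics/w17.png",p["pixels"])
c=imaging.capture("side");d=imaging.capture("scene")
f=lambda i:cv2.resize(i,(400,300),interpolation=cv2.INTER_CUBIC)
cv2.imwrite("pics/s17.png",np.hstack([f(c["pixels"][200:290,270:390]),f(d["pixels"][175:265,250:370])]))
E
```

```text
clock: 33.35
eef_pos: [0.5144, 0.0503, 0.0194]
orientation: [-0.044, 0.706, -0.044, -0.705]
force: [-2.2, -0.5, 7.4]
width: 0.295
clock: 33.75
eef_pos: [0.515, 0.0505, 0.0452]
orientation: [-0.044, 0.707, -0.043, -0.705]
force: [0.5, 0.3, -0.8]
width: 0.293
clock: 34.25
eef_pos: [0.5136, 0.0502, 0.0731]
orientation: [0.044, -0.706, 0.044, 0.706]
force: [-0.5, 0.3, -0.8]
width: 0.291
pos [0.5136 0.0502 0.0731] jaw yaw -97.1 delta [-0.0018  0.0401  0.0508] roll None j7 -2.08 w 0.291 t 34.2 F [-0.5  0.3 -0.8]
```

View pics/w17.png

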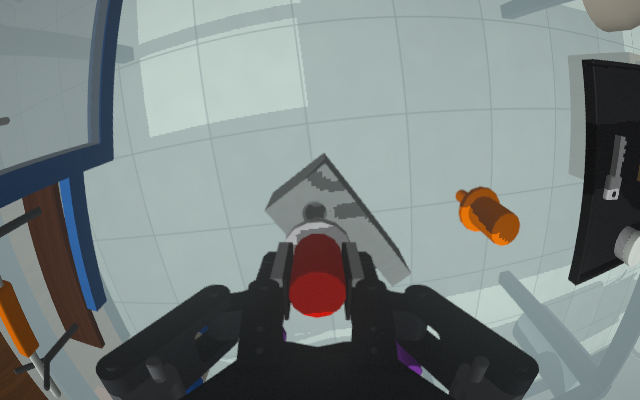

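View pics/s17.png

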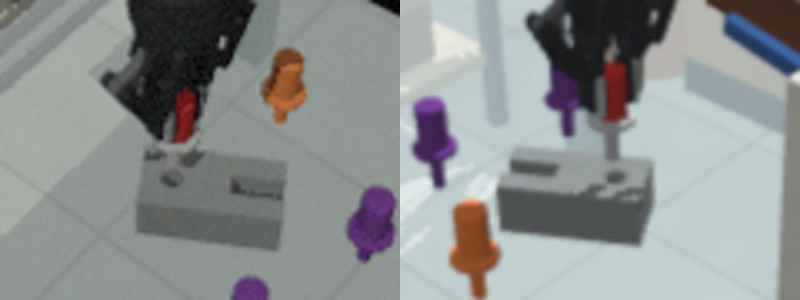

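```bash
python3 - <<'E'
from h import *
s=monitor.sense();p=imaging.capture("wrist");print(s["eef_pos"],atz(p,(315,211),.045,s))
E
python3 -m handwheel '[[0,0.0135,0.017,0,0.015],[0,0.0135,0.017,0,0.015],[0,0.0135,0.0169,0,0.015],[0,0,0,0,0.015],[0,0,0,0,0.015],[0.012,0,0,0,0.015],[0,0,0,0,0.015],[0,0,0,0,0.015]]' 40
python3 - <<'E'
from h import *
to([.5144-.0555,.0503-.0339,.075])
s=monitor.sense()
c=imaging.capture("side");d=imaging.capture("scene")
f=lambda i:cv2.resize(i,(400,300),interpolation=cv2.INTER_CUBIC)
cv2.imwrite("pics/s18.png",np.hstack([f(c["pixels"][200:290,270:390]),f(d["pixels"][175:265,250:370])]))
E
```

```text
[0.51337272 0.05025549 0.07280599] [0.51523003 0.05110786 0.045     ]
clock: 35.25
eef_pos: [0.4581, 0.0169, 0.0606]
orientation: [0.043, -0.705, 0.043, 0.706]
force: [0.5, -0.2, -1.7]
width: 0.289
pos [0.4581 0.0169 0.0606] jaw yaw -97.0 delta [-0.0144  0.0004 -0.0008] roll None j7 -2.03 w 0.289 t 35.2 F [ 0.5 -0.2 -1.7]
```

View pics/s18.png

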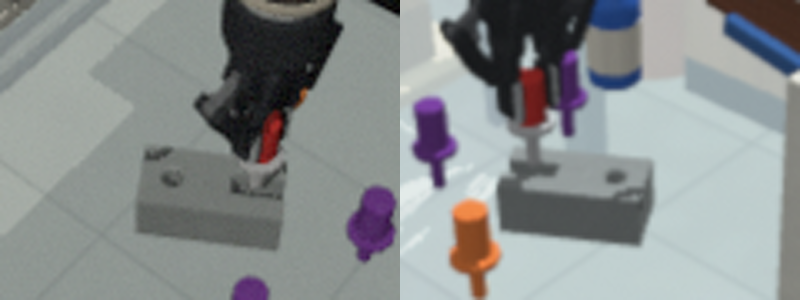

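```bash
python3 -m handwheel '[[0.006,0,0,0,0.015],[0.006,0,0,0,0.015],[0,0,0,0,0.015],[0,0,0,0,0.015]]'
python3 -m handwheel '[[0.008,0,0,0,0.015],[0.008,0,0,0,0.015],[0,0,0,0,0.015],[0,0,0,0,0.015]]'
```

```text
clock: 35.75
eef_pos: [0.4581, 0.0164, 0.0491]
orientation: [0.044, -0.706, 0.044, 0.706]
force: [-1.4, 0.9, -0.6]
width: 0.29
clock: 36.15
eef_pos: [0.458, 0.0164, 0.033]
orientation: [0.044, -0.705, 0.044, 0.706]
force: [-0.3, 0.2, -0.6]
width: 0.292
```

```bash
python3 - <<'E'
from h import *
c=imaging.capture("side");d=imaging.capture("scene")
f=lambda i:cv2.resize(i,(400,300),interpolation=cv2.INTER_CUBIC)
cv2.imwrite("pics/s19.png",np.hstack([f(c["pixels"][200:290,270:390]),f(d["pixels"][175:265,250:370])]))
E
```

```text
(no output)
```

View pics/s19.png

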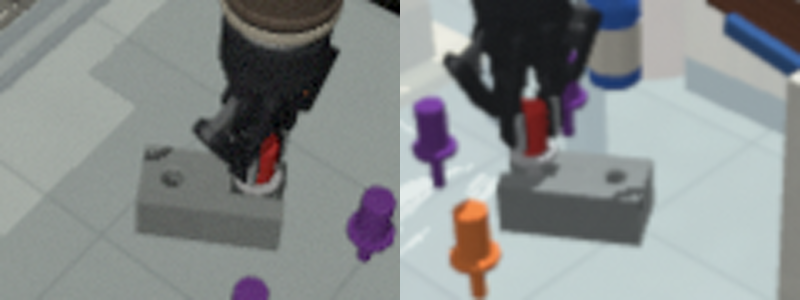

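```bash
python3 -m handwheel '[[0.006,0,0,0,0.015],[0.005,0,0,0,0.015],[0,0,0,0,0.015]]'
python3 -m handwheel '[[0.002,0,0,0,0.015],[0.002,0,0,0,0.015],[0,0,0,0,0.015],[0,0,0,0,0.015]]'
```

```text
clock: 36.55
eef_pos: [0.4577, 0.0163, 0.0216]
orientation: [0.043, -0.705, 0.044, 0.706]
force: [-0.6, 0.2, -0.2]
width: 0.292
clock: 36.95
eef_pos: [0.4585, 0.0164, 0.0193]
orientation: [-0.043, 0.706, -0.044, -0.706]
force: [-4.1, -0.4, 12.9]
width: 0.295
```

```bash
python3 -m handwheel '[[-0.001,0,0,0,0.05],[0,0,0,0,0.05],[0,0,0,0,0.05],[0,0,0,0,0.05],[-0.02,0,0,0,0.05],[-0.03,0,0,0,0.05],[-0.04,0,0,0,0.05],[-0.04,0,0,0,0.05],[-0.04,0,0,0,0.05],[-0.03,0,0,0,0.05],[0,0,0,0,0.05],[0,0,0,0,0.05]]'
python3 - <<'E'
from h import *
to([.45,.39,.2],-98)
s=monitor.sense();p=imaging.capture("wrist");cv2.imwrite("pics/w20.png",p["pixels"])
c=imaging.capture("side");d=imaging.capture("scene")
f=lambda i:cv2.resize(i,(400,300),interpolation=cv2.INTER_CUBIC)
cv2.imwrite("pics/s20.png",np.hstack([f(c["pixels"][200:290,270:390]),f(d["pixels"][175:265,250:370])]))
E
```

```text
clock: 38.15
eef_pos: [0.4584, 0.0162, 0.2195]
orientation: [-0.044, 0.706, -0.044, -0.705]
force: [-0.7, -0.5, 0.5]
width: 0.584
pos [0.4584 0.0162 0.2195] jaw yaw -97.1 delta [ 0.0194 -0.3699  0.0545] roll 0.9201541011044014 j7 -1.9 w 0.584 t 38.1 F [-0.7 -0.5  0.5]
```

View pics/s20.png

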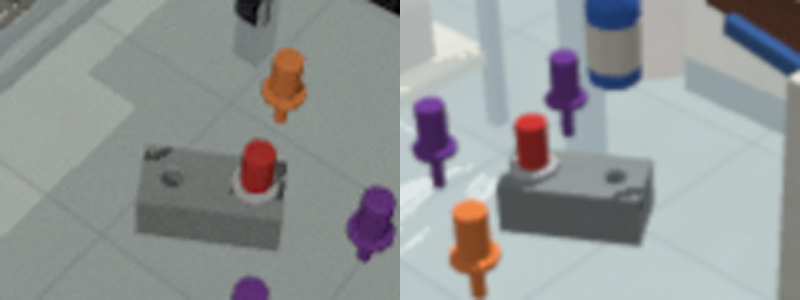

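View pics/w20.png

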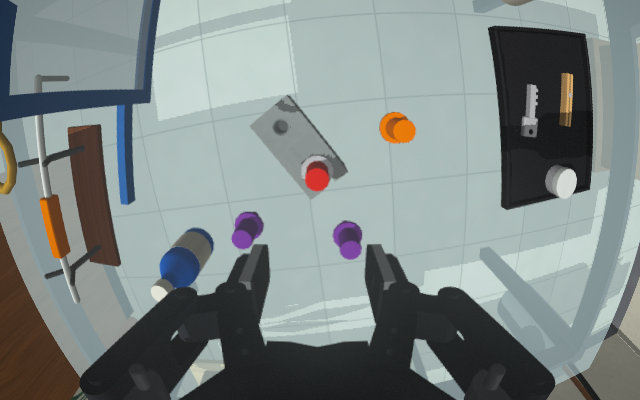

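```bash
python3 -m handwheel '[[0,-0.0288,0.0076,0,0.06],[0,-0.0288,0.0076,0,0.06],[0,-0.0288,0.0076,0,0.06],[0,-0.0288,0.0076,0,0.06],[0,-0.0288,0.0076,0,0.06],[0,-0.0288,0.0076,0,0.06],[0,-0.0288,0.0076,0,0.06],[0,-0.0288,0.0076,0,0.06],[0,-0.0288,0.0076,0,0.06],[0,-0.0288,0.0076,0,0.06],[0,-0.0288,0.0076,0,0.06],[0,-0.0288,0.0076,0,0.06],[0,0,0,0,0.06],[0,0,0,0,0.06],[0,0,0,0,0.06]]'
python3 - <<'E'
from h import *
to([.41,.37,.2])
s=monitor.sense();p=imaging.capture("wrist");cv2.imwrite("pics/w21.png",p["pixels"])
for n,z in (("pole",.103),("rest",.103),("cradle",0),("hook_tip",.039),("eye",.26),("bore",.045),("notch",.045),("hatch",0)):
    for i in imaging.mark_of(p,n)[:3]: print(n,round(i["score"],2),np.round(i["point"]),atz(p,i["point"],z,s).round(4))
for n,z in [("pole",.109)]:
    for i in imaging.regions_of(p,n)[:2]:
        P=maskpts(p,i["mask"],z,s); print(n,round(i["score"],2),*[np.round(x,3) for x in pca(P)],((P.min(0)+P.max(0))/2).round(3))
E
```

```text
clock: 39.8
eef_pos: [0.4105, 0.3692, 0.2184]
orientation: [0.043, -0.705, 0.045, 0.706]
force: [-0.2, -0.5, -0.1]
width: 0.705
pos [0.4105 0.3692 0.2184] jaw yaw -97.1 delta [ 0.0184 -0.0008  0.0005] roll None j7 -2.72 w 0.705 t 39.8 F [-0.2 -0.5 -0.1]
pole 0.71 [290. 144.] [0.451  0.3898 0.103 ]
rest 0.71 [288. 138.] [0.4577 0.3907 0.103 ]
cradle 0.67 [299. 129.] [0.4564 0.3861 0.    ]
bore 0.71 [538.  75.] [0.5115 0.0547 0.045 ]
notch 0.59 [558. 114.] [0.4567 0.017  0.045 ]
pole 0.78 [0.46  0.389] 170.197 [0.274 0.022] [0.455 0.389]
```

View pics/w21.png

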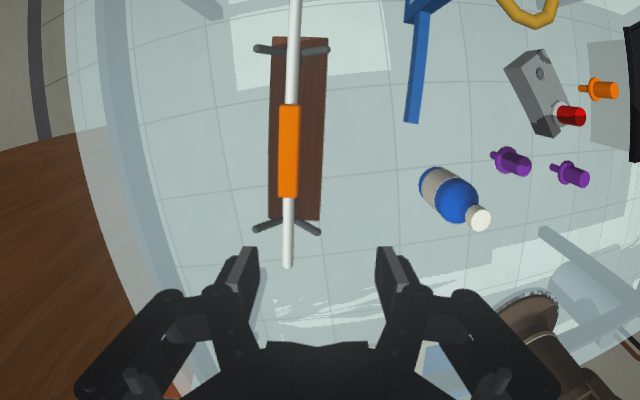

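```bash
python3 - <<'E'
from h import *
s=monitor.sense();p=imaging.capture("wrist");im=p["pixels"]
hsv=cv2.cvtColor(im,cv2.COLOR_BGR2HSV);m=(hsv[...,0]>5)&(hsv[...,0]<20)&(hsv[...,1]>180)&(hsv[...,2]>120);m[:,:270]=0;m[:,310:]=0;m[:90]=0;m[210:]=0
P=maskpts(p,m,.116,s);c,a,e=pca(P);r=cv2.minAreaRect(P.astype(np.float32));print(c,a,e,r)
for px in ((289,262),(295,2),(289,225),(292,90)): print(px,atz(p,px,.109,s).round(4))
E
```

```text
[0.44715613 0.39123792] 170.0052025818467 [0.08776937 0.01987832] ((0.4459269642829895, 0.3914395570755005), (0.01980537548661232, 0.08772215247154236), 80.18341064453125)
(289, 262) [0.3267 0.411  0.109 ]
(295, 2) [0.5885 0.3686 0.109 ]
(289, 225) [0.37  0.404 0.109]
(292, 90) [0.5028 0.382  0.109 ]
```

```bash
python3 -m handwheel '[[0,-0.013,-0.0188,0,0.06],[0,-0.0131,-0.0188,0,0.06],[0.03,0,0,1.25,0.06],[0.04,0,0,1.25,0.06],[0.02,0,0,0,0.06],[0,0,0,0,0.06],[0,0,0,0,0.06],[0,0,0,0,0.06]]'
python3 - <<'E'
from h import *
to([.451,.3905,.045],-99.6)
s=monitor.sense();p=imaging.capture("wrist");im=p["pixels"];cv2.imwrite("pics/w22.png",im)
hsv=cv2.cvtColor(im,cv2.COLOR_BGR2HSV);m=(hsv[...,0]>5)&(hsv[...,0]<20)&(hsv[...,1]>180)&(hsv[...,2]>120)
m=m.astype(np.uint8);n,l,st,ce=cv2.connectedComponentsWithStats(m);k=1+st[1:,4].argmax();m=l==k;print(st[k])
P=maskpts(p,m,.116,s);print(pca(P),cv2.minAreaRect(P.astype(np.float32)))
E
```

```text
clock: 41.15
eef_pos: [0.4515, 0.3928, 0.1311]
orientation: [-0.06, 0.705, -0.058, -0.704]
force: [0.1, -0.3, 0.5]
width: 0.705
pos [0.4515 0.3928 0.1311] jaw yaw -99.6 delta [0.0861 0.0025 0.0003] roll 0.03939043568468037 j7 -2.8 w 0.705 t 41.1 F [ 0.1 -0.3  0.5]
[ 306  160   30  121 3278]
(array([0.45014657, 0.39087511]), np.float64(170.23381457555175), array([0.0905849 , 0.01956985])) ((0.4474998712539673, 0.3911040425300598), (0.019442398101091385, 0.0904833972454071), 79.77377319335938)
```

View pics/w22.png

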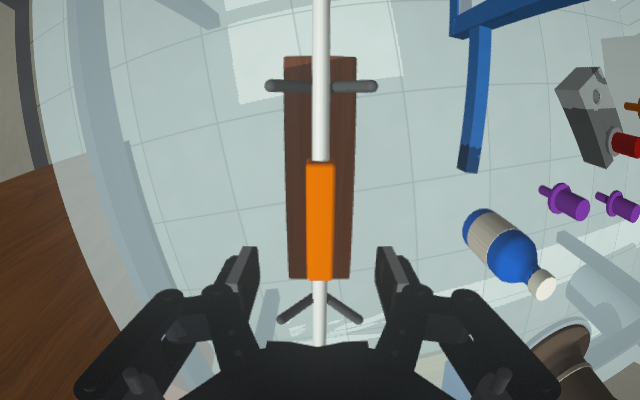

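```bash
python3 -m handwheel '[[-0.04,0,0,0,0.06],[-0.04,0,0,0,0.06],[-0.04,0,0,0,0.06],[0,0.0295,-0.0113,0,0.06],[0,0.0295,-0.0113,0,0.06],[0,0.0295,-0.0113,0,0.06],[0,0,0,0,0.06],[0,0,0,0,0.06],[0,0,0,0,0.06]]'
python3 - <<'E'
from h import *
to([.47,.3,.25],-99.6)
s=monitor.sense();p=imaging.capture("wrist");cv2.imwrite("pics/w23.png",p["pixels"])
for n,z in (("pole",.103),("rest",.103),("hook_tip",.039),("eye",.26),("bore",.045),("notch",.045),("hatch",0),("flap_panel",0)):
    for i in imaging.mark_of(p,n)[:3]: print(n,round(i["score"],2),np.round(i["point"]),atz(p,i["point"],z,s).round(4))
E
```

```text
clock: 42.1
eef_pos: [0.4693, 0.3002, 0.2503]
orientation: [-0.059, 0.705, -0.058, -0.704]
force: [-0.0, -0.2, -0.3]
width: 0.705
pos [0.4693 0.3002 0.2503] jaw yaw -99.5 delta [ 0.0003  0.0001 -0.0007] roll 0.10188155597920456 j7 -2.56 w 0.705 t 42.1 F [-0.  -0.2 -0.3]
pole 0.96 [241. 203.] [0.451  0.3914 0.103 ]
rest 0.66 [242. 200.] [0.4538 0.3895 0.103 ]
hook_tip 0.73 [250.  35.] [0.6492 0.3552 0.039 ]
bore 0.63 [491. 111.] [0.5092 0.0511 0.045 ]
notch 0.62 [510. 145.] [0.4572 0.0195 0.045 ]
notch 0.36 [387. 219.] [0.3782 0.2178 0.045 ]
flap_panel 0.36 [626. 111.] [ 0.4925 -0.3569  0.    ]
```

View pics/w23.png

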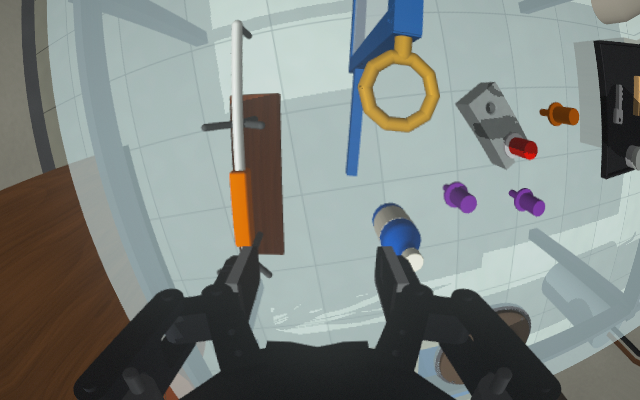

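```bash
python3 - <<'E'
from h import *
s=monitor.sense();p=imaging.capture("wrist");im=p["pixels"]
hsv=cv2.cvtColor(im,cv2.COLOR_BGR2HSV);m=(hsv[...,0]>15)&(hsv[...,0]<30)&(hsv[...,1]>100);m[:, :350]=0;m[:,450:]=0;m[55:140]&=True;m[140:]=0;m[:52]=0
P=maskpts(p,m,.26,s)
from scipy.optimize import least_squares
# mid-annulus circle fit
f=lambda q:np.hypot(P[:,0]-q[0],P[:,1]-q[1])-q[2]
r=least_squares(f,[.546,.242,.02],loss="soft_l1",f_scale=.003);print(r.x,np.ptp(P,axis=0),len(P),np.std(f(r.x)))
print(atz(p,(398,92),.26,s))
h=np.array([.7479,.1939]);e=r.x[:2]-h;print(np.hypot(*e),np.degrees(np.arctan2(e[1],e[0])))
# hinge: from panel edge in image
E
```

```text
[0.54742652 0.24010439 0.01974169] [0.04610529 0.04676914] 2815 0.00223033497536964
[0.54681302 0.2402754  0.26      ]
0.20572910060811594 167.0213197356129
```

```bash
python3 - <<'E'
from h import *
h=np.array([.748,.1935]);a=np.radians(-1.3);R2=np.array([[np.cos(a),-np.sin(a)],[np.sin(a),np.cos(a)]])
W=lambda x,y,z:np.r_[h+R2@np.array([x,y]),z]
o=[]
for n,(u0,v0) in (("scene",(345,130)),("side",(180,110))):
    c=imaging.capture(n);k=5;im=cv2.resize(c["pixels"],None,fx=k,fy=k,interpolation=cv2.INTER_CUBIC)
    def L(A,B,col): 
        a_,b_=[tuple(int(v*k+k/2) for v in proj(c,W(*q))) for q in (A,B)];cv2.line(im,a_,b_,col,1)
    for x,col in ((.01,(0,0,255)),(.04,(255,0,255))):
        L((x,-.25,0),(x,-.25,.285),col);L((x,.015,0),(x,.015,.285),col);L((x,-.25,.285),(x,.015,.285),col)
    for z in (.265,.25): L((.01,-.25,z),(.01,.015,z),(0,255,255))
    for y in (-.235,-.215): L((.01,y,0),(.01,y,.285),(0,255,0))
    o.append(im[v0*k:v0*k+600 if n=="side" else v0*k+900,u0*k:u0*k+(500 if n=="side" else 560)])
cv2.imwrite("pics/f1.png",cv2.resize(o[0],None,fx=.66,fy=.66));cv2.imwrite("pics/f2.png",o[1])
E
```

```text
(no output)
```

View pics/f1.png

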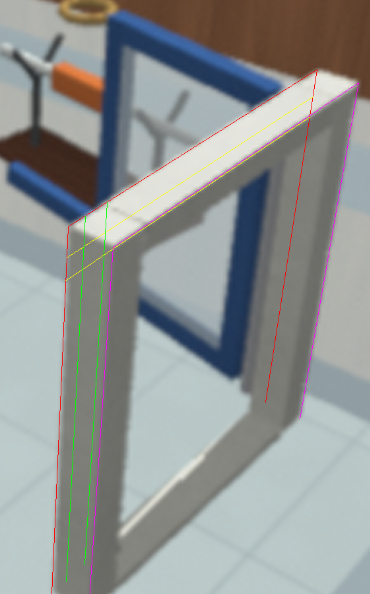

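View pics/f2.png

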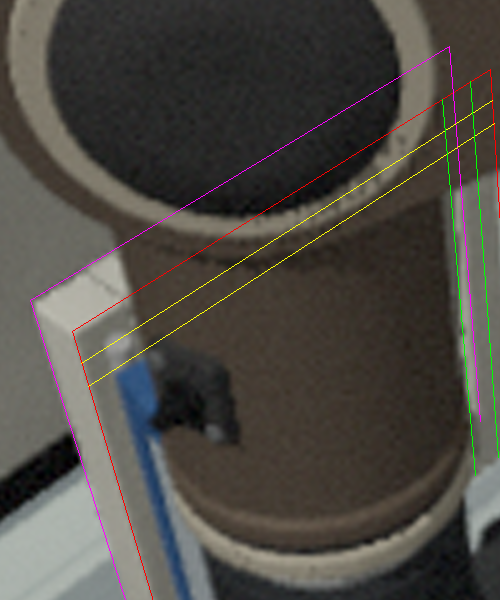

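```bash
python3 - <<'E'
from h import *
a=imaging.capture("scene")["pixels"]
cv2.imwrite("pics/f3.png",cv2.resize(a[145:235,355:465],None,fx=7,fy=6.5,interpolation=cv2.INTER_CUBIC))
E
```

```text
(no output)
```

View pics/f3.png

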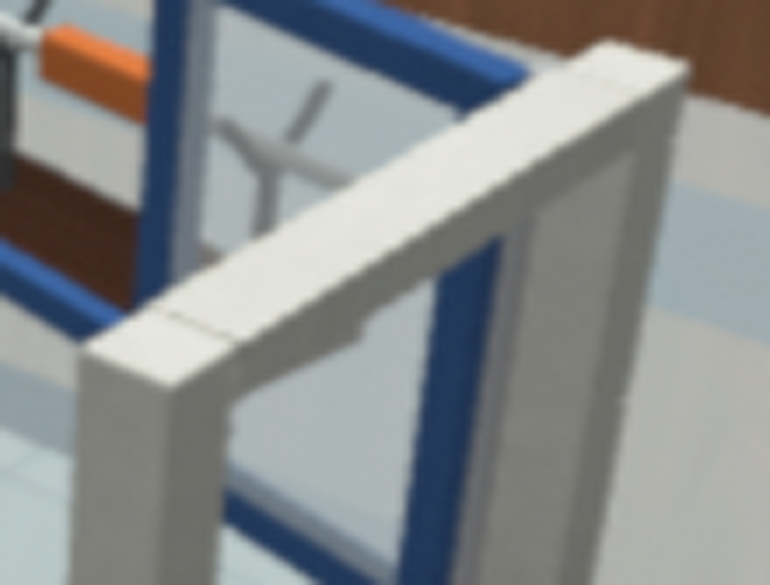

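```bash
python3 -m handwheel '[[0,0,0,-8.57,0.06],[0,0,0,-8.57,0.06],[0,0,0,-8.57,0.06],[0,0,0,-8.57,0.06],[0,0,0,-8.57,0.06],[0,0,0,-8.57,0.06],[0,0,0,-8.57,0.06],[0,0,0,-8.57,0.06],[0,0,0,-8.57,0.06],[0,0,0,-8.57,0.06],[0,0,0,-8.57,0.06],[0,0,0,-8.57,0.06],[0,0,0,-8.57,0.06],[0,0,0,-8.57,0.06],[0,0,0,-8.57,0.06],[0,0,0,-8.57,0.06],[0,0,0,-8.57,0.06],[0,0,0,-8.57,0.06],[0,0,0,-8.57,0.06],[0,0,0,-8.57,0.06]]'
python3 -m handwheel '[[0,0,0,-8.57,0.06],[0,0,0,0,0.06],[0,0,0,0,0.06]]'
python3 - <<'E'
from h import *
to([.451,.3905,.12],-99.8)
E
```

```text
clock: 44.75
eef_pos: [0.4697, 0.2988, 0.2494]
orientation: [0.699, 0.11, 0.698, -0.11]
force: [-0.1, 0.7, -0.1]
width: 0.705
clock: 45.05
eef_pos: [0.4696, 0.2988, 0.2492]
orientation: [0.704, 0.061, 0.705, -0.061]
force: [-0.1, 0.8, -0.3]
width: 0.706
pos [0.4696 0.2988 0.2492] jaw yaw 80.1 delta [ 0.1292  0.0871 -0.034 ] roll -0.06124130182689669 j7 0.28 w 0.706 t 45.0 F [-0.1  0.8 -0.3]
```

```bash
python3 -m handwheel '[[0,0.029,-0.0113,0,0.06],[0,0.029,-0.0113,0,0.06],[0,0.029,-0.0113,0,0.06],[0.04,0,0,0,0.06],[0.04,0,0,0,0.06],[0.04,0,0,0,0.06],[0,0,0,0,0.06],[0,0,0,0,0.06],[0,0,0,0,0.06]]'
python3 - <<'E'
from h import *
to([.451,.3905,.045],-99.8)
s=monitor.sense();p=imaging.capture("wrist");im=p["pixels"];cv2.imwrite("pics/w24.png",im)
E
```

```text
clock: 45.95
eef_pos: [0.4513, 0.3917, 0.1319]
orientation: [0.705, 0.06, 0.704, -0.059]
force: [0.1, -0.3, 0.3]
width: 0.701
pos [0.4513 0.3917 0.1319] jaw yaw 80.3 delta [ 0.0869 -0.0014 -0.0002] roll 0.1322569157499629 j7 0.06 w 0.701 t 46.0 F [ 0.1 -0.3  0.3]
```

View pics/w24.png

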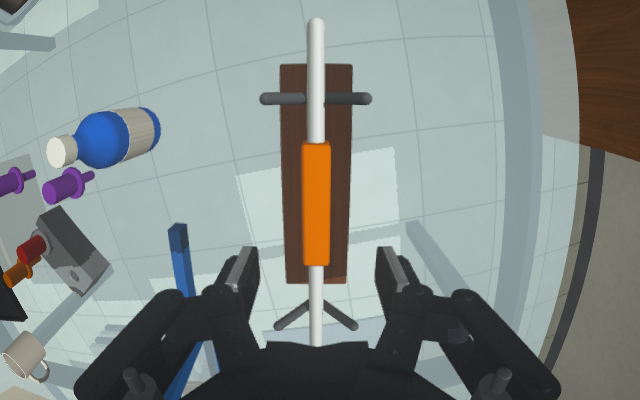

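```bash
python3 -m handwheel '[[0.04,0,0,0,0.06],[0.03,0,0,0,0.06],[0.016,0,0,0,0.06],[0,0,0,0,0.06],[0,0,0,0,0.06]]'
python3 -m handwheel '[[0,0,0,0,0.01],[0,0,0,0,0.01],[0,0,0,0,0.01],[0,0,0,0,0.01],[0,0,0,0,0.01],[0,0,0,0,0.01],[0,0,0,0,0.01]]' 60
python3 - <<'E'
from h import *
to([.451,.3905,.045],-99.8)
E
```

```text
clock: 46.5
eef_pos: [0.4511, 0.3914, 0.045]
orientation: [0.705, 0.06, 0.704, -0.059]
force: [0.0, 0.0, 0.5]
width: 0.706
clock: 47.2
eef_pos: [0.4511, 0.3909, 0.0443]
orientation: [0.705, 0.06, 0.704, -0.059]
force: [-0.1, -1.4, 6.3]
width: 0.223
pos [0.4511 0.3909 0.0443] jaw yaw 80.4 delta [-0.0007 -0.0004 -0.    ] roll 0.19101064535601608 j7 -0.02 w 0.223 t 47.2 F [-0.1 -1.4  6.3]
```

```bash
python3 -m handwheel '[[-0.01,0,0,0,0.01],[-0.03,0,0,0,0.01],[-0.04,0,0,0,0.01],[-0.04,0,0,0,0.01],[-0.04,0,0,0,0.01],[-0.04,0,0,0,0.01],[-0.04,0,0,0,0.01],[0,0,0,0,0.01],[0,0,0,0,0.01]]' 60
python3 - <<'E'
from h import *
to([.35,.2735,.285],-99.6)
s=monitor.sense()
g=np.array(s["eef_pos"]);g[2]+=.0587
a=np.radians(-9.6);T=g+.2*np.array([np.cos(a),np.sin(a),0]);T[2]-=.064
c=imaging.capture("side");d=imaging.capture("scene");print("pred tip",T,proj(c,T),proj(d,T))
for q in (c,d): print([(np.round(i["point"]),round(i["score"],2)) for i in imaging.mark_of(q,"hook_tip")[:3]])
cv2.imwrite("pics/s25.png",c["pixels"]);cv2.imwrite("pics/s26.png",d["pixels"])
E
```

```text
clock: 48.1
eef_pos: [0.4505, 0.3904, 0.284]
orientation: [0.705, 0.059, 0.704, -0.059]
force: [0.0, 1.1, -2.1]
width: 0.221
pos [0.4505 0.3904 0.284 ] jaw yaw 80.4 delta [-0.0011 -0.132  -0.0796] roll 0.013624653685553767 j7 0.17 w 0.221 t 48.1 F [ 0.   1.1 -2.1]
pred tip [0.64768669 0.35705101 0.27871655] [168.50690752 245.43807186] [429.3970392  122.59768571]
[]
[(array([429., 123.]), 0.64)]
```

View pics/s25.png

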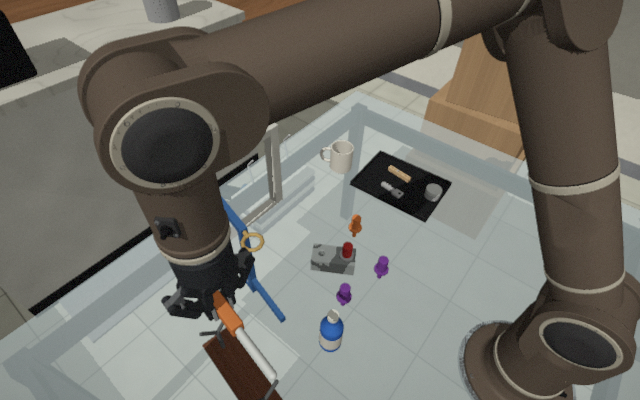

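View pics/s26.png

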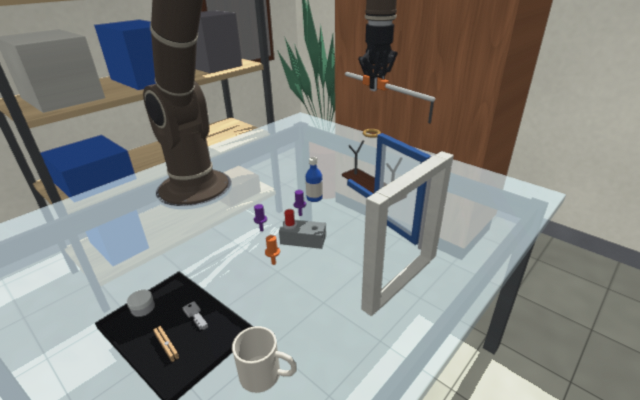

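```bash
python3 -m handwheel '[[0,-0.0165,-0.01,0,0.01],[0,-0.0165,-0.01,0,0.01],[0,-0.0165,-0.01,0,0.01],[0,-0.0165,-0.01,0,0.01],[0,-0.0165,-0.01,0,0.01],[0,-0.0165,-0.01,0,0.01],[0,-0.0165,-0.01,0,0.01],[0,-0.0165,-0.0096,0,0.01],[0,0,0,0,0.01],[0,0,0,0,0.01],[0,0,0,0,0.01]]' 60
cat >> h.py <<'E'
def tip(s,yaw=None):
    R=Rtool(s);z=R[:,2]*np.array([1,1,0]);z/=np.linalg.norm(z)
    T=np.array(s["eef_pos"])+.2*z;T[2]+=.0587-.064;return T
E
python3 - <<'E'
from h import *
to([.35,.2735,.285],-99.6)
s=monitor.sense();T=tip(s);print("tip",T)
o=[]
for n in ("scene","side"):
    c=imaging.capture(n);k=5;im=cv2.resize(c["pixels"],None,fx=k,fy=k,interpolation=cv2.INTER_CUBIC);print(n,proj(c,T))
    for q in (T,[.5474,.2401,.26]):
        cv2.circle(im,tuple(int(v*k+2) for v in proj(c,q)),3,(0,255,0),-1)
    u=(proj(c,T)*k).astype(int);y0=max(0,u[1]-250);x0=max(0,u[0]-200);o.append(im[y0:y0+500,x0:x0+400])
cv2.imwrite("pics/s27.png",np.hstack(o))
E
```

```text
clock: 49.4
eef_pos: [0.3506, 0.2737, 0.2833]
orientation: [0.705, 0.059, 0.705, -0.059]
force: [-0.4, 0.4, -1.4]
width: 0.227
pos [0.3506 0.2737 0.2833] jaw yaw 80.4 delta [-0.0017 -0.0003 -0.0006] roll -0.011871875856002134 j7 0.38 w 0.227 t 49.4 F [-0.4  0.4 -1.4]
tip [0.54779876 0.24034067 0.2779674 ]
scene [371.61731878 126.5681316 ]
side [250.46492783 235.07074169]
```

View pics/s27.png

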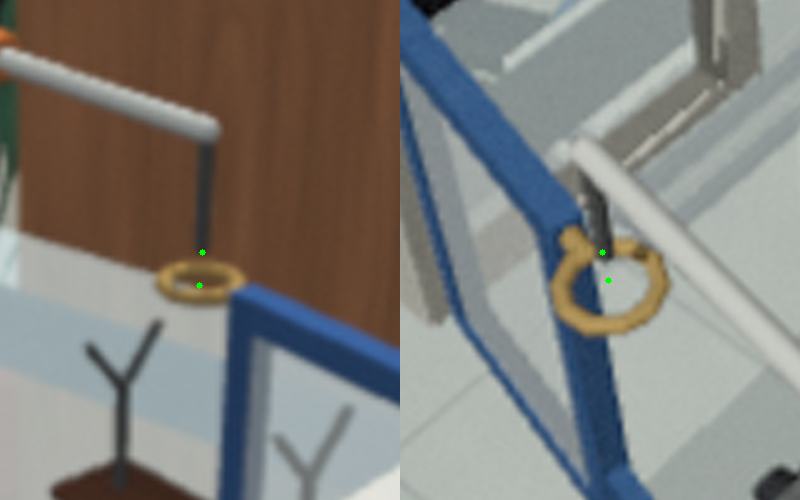

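```bash
python3 -m handwheel '[[0.01,0,0,0,0.01],[0.01,0,0,0,0.01],[0,0,0,0,0.01]]'
python3 -m handwheel '[[0.01,0,0,0,0.01],[0.011,0,0,0,0.01],[0,0,0,0,0.01],[0,0,0,0,0.01]]'
python3 - <<'E'
from h import *
s=monitor.sense();T=tip(s);print("tip",T)
o=[]
for n in ("scene","side"):
    c=imaging.capture(n);k=5;im=cv2.resize(c["pixels"],None,fx=k,fy=k,interpolation=cv2.INTER_CUBIC);print(n,proj(c,T))
    u=(proj(c,T)*k).astype(int);y0=max(0,u[1]-250);x0=max(0,u[0]-200);o.append(im[y0:y0+500,x0:x0+400])
cv2.imwrite("pics/s28.png",np.hstack(o))
E
```

```text
clock: 49.8
eef_pos: [0.3494, 0.2729, 0.2616]
orientation: [0.704, 0.058, 0.705, -0.059]
force: [-0.0, -0.2, -2.4]
width: 0.223
clock: 50.2
eef_pos: [0.3499, 0.2735, 0.2421]
orientation: [0.704, 0.059, 0.705, -0.059]
force: [-0.4, -0.5, -1.2]
width: 0.226
tip [0.54716173 0.24020645 0.23683227]
scene [370.66034758 141.35955121]
side [252.90151256 247.59108707]
```

View pics/s28.png

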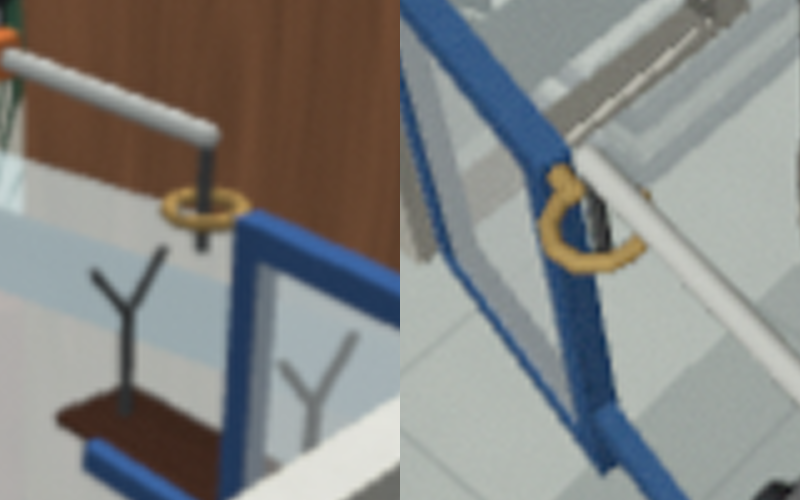

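```bash
cat >> h.py <<'E'
H=np.array([.748,.1935]);HY=-1.3
def wp(th,lead=.012,r=.207):
    a=np.radians(270+HY)-th;u=np.array([np.cos(a),np.sin(a)]);t=np.array([-u[1],u[0]])
    return H+r*u+lead*t
def plan(ths,lead=.012):
    s=monitor.sense();R=Rtool(s);p=tip(s)[:2]
    for th in ths:
        q=wp(th,lead if np.isscalar(lead) else lead[0]);d=R.T@np.r_[q-p,0];print(round(th,3),q.round(4),d[1:].round(4));p=q
E
python3 - <<'E'
from h import *
s=monitor.sense();e=tip(s)[:2]-H;print(np.hypot(*e),"theta",np.radians(268.7)-np.arctan2(e[1],e[0]))
plan(np.r_[1.775,1.7:1.0:-.1])
E
```

```text
0.20600263453367518 theta 1.7780047070158078
1.775 [0.5436 0.2284] [-0.0125 -0.0017]
1.7 [0.5416 0.213 ] [-0.0155  0.0006]
1.6 [0.5407 0.1923] [-0.0206  0.0025]
1.5 [0.5418 0.1716] [-0.0202  0.0046]
1.4 [0.545  0.1511] [-0.0197  0.0066]
1.3 [0.5503 0.131 ] [-0.0189  0.0085]
1.2 [0.5575 0.1116] [-0.018   0.0104]
1.1 [0.5666 0.093 ] [-0.0168  0.0121]
```

```bash
python3 -m handwheel '[[0,-0.006,-0.001,0,0.01],[0,-0.0065,-0.0007,0,0.01],[0,-0.008,0.0003,0,0.01],[0,-0.0075,0.0003,0,0.01],[0,-0.0103,0.0012,0,0.01],[0,-0.0103,0.0013,0,0.01],[0,-0.0101,0.0023,0,0.01],[0,-0.0101,0.0023,0,0.01],[0,-0.0099,0.0033,0,0.01],[0,-0.0098,0.0033,0,0.01],[0,0,0,0,0.01]]'
python3 - <<'E'
from h import *
s=monitor.sense();T=tip(s);e=T[:2]-H;print("tip",T,"theta tip",np.radians(268.7)-np.arctan2(e[1],e[0]))
o=[]
for n in ("scene","side"):
    c=imaging.capture(n);k=4;im=cv2.resize(c["pixels"],None,fx=k,fy=k,interpolation=cv2.INTER_CUBIC)
    u=(proj(c,T)*k).astype(int);y0=max(0,u[1]-250);x0=max(0,u[0]-200);o.append(im[y0:y0+500,x0:x0+400])
    print([(np.round(i["point"]),round(i["score"],2)) for i in imaging.mark_of(c,"eye")[:2]])
cv2.imwrite("pics/s29.png",np.hstack(o))
plan(np.r_[1.3:.1:-.1])
E
```

```text
clock: 51.4
eef_pos: [0.3481, 0.1824, 0.2423]
orientation: [0.705, 0.059, 0.704, -0.061]
force: [0.5, -0.0, -1.4]
width: 0.231
tip [0.54517129 0.14842311 0.23697871] theta tip 7.612605331586105
[(array([350., 143.]), 0.88), (array([165., 344.]), 0.2)]
[(array([279., 215.]), 0.96), (array([434., 196.]), 0.48)]
1.3 [0.5503 0.131 ] [-0.0189  0.0086]
1.2 [0.5575 0.1116] [-0.018   0.0104]
1.1 [0.5666 0.093 ] [-0.0168  0.0121]
1.0 [0.5776 0.0754] [-0.0155  0.0137]
0.9 [0.5902 0.059 ] [-0.0141  0.0152]
0.8 [0.6044 0.0439] [-0.0125  0.0165]
0.7 [0.6201 0.0303] [-0.0108  0.0177]
0.6 [0.637  0.0184] [-0.009   0.0187]
0.5 [0.6551 0.0081] [-0.0071  0.0195]
0.4 [ 6.74e-01 -2.00e-04] [-0.0051  0.0201]
0.3 [ 0.6937 -0.0066] [-0.003   0.0205]
0.2 [ 0.714 -0.011] [-0.001   0.0207]
```

View pics/s29.png

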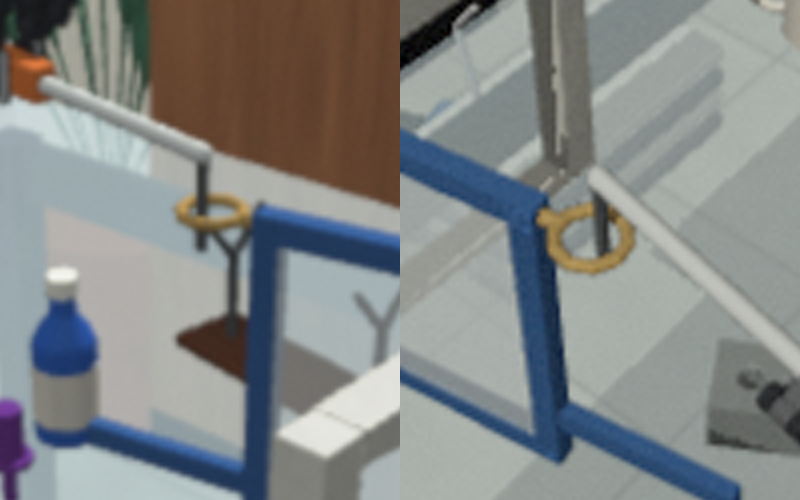

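```bash
python3 -m handwheel '[[0,-0.0095,0.0043,0,0.01],[0,-0.0094,0.0043,0,0.01],[0,-0.009,0.0052,0,0.01],[0,-0.009,0.0052,0,0.01],[0,-0.0084,0.006,0,0.01],[0,-0.0084,0.0061,0,0.01],[0,-0.0078,0.0068,0,0.01],[0,-0.0077,0.0069,0,0.01],[0,-0.0071,0.0076,0,0.01],[0,-0.007,0.0076,0,0.01],[0,-0.0063,0.0082,0,0.01],[0,-0.0062,0.0083,0,0.01],[0,0,0,0,0.01]]'
python3 - <<'E'
from h import *
s=monitor.sense();T=tip(s);e=T[:2]-H;print("tip",T,"theta tip",np.radians(268.7)-np.arctan2(e[1],e[0])%6.2832, s["force"])
o=[]
for n in ("scene","side"):
    c=imaging.capture(n);k=4;im=cv2.resize(c["pixels"],None,fx=k,fy=k,interpolation=cv2.INTER_CUBIC)
    u=(proj(c,T)*k).astype(int);y0=max(0,u[1]-250);x0=max(0,u[0]-200);o.append(im[y0:y0+500,x0:x0+400])
cv2.imwrite("pics/s30.png",np.hstack(o))
plan(np.r_[.7:.25:-.1,.3:.09:-.05])
E
```

```text
clock: 52.9
eef_pos: [0.4082, 0.0757, 0.2422]
orientation: [0.704, 0.06, 0.705, -0.059]
force: [0.5, -0.2, -0.7]
width: 0.222
tip [0.60532107 0.04205927 0.23690572] theta tip 0.7329130990815562 [ 0.48762295 -0.18678957 -0.69421339]
0.7 [0.6201 0.0303] [-0.0106  0.0178]
0.6 [0.637  0.0184] [-0.009   0.0187]
0.5 [0.6551 0.0081] [-0.0071  0.0195]
0.4 [ 6.74e-01 -2.00e-04] [-0.0051  0.0201]
0.3 [ 0.6937 -0.0066] [-0.003   0.0205]
0.3 [ 0.6937 -0.0066] [0. 0.]
0.25 [ 0.7038 -0.0091] [-0.0007  0.0103]
0.2 [ 0.714 -0.011] [-0.0002  0.0104]
0.15 [ 0.7243 -0.0125] [0.0003 0.0104]
0.1 [ 0.7346 -0.0134] [0.0008 0.0103]
```

View pics/s30.png

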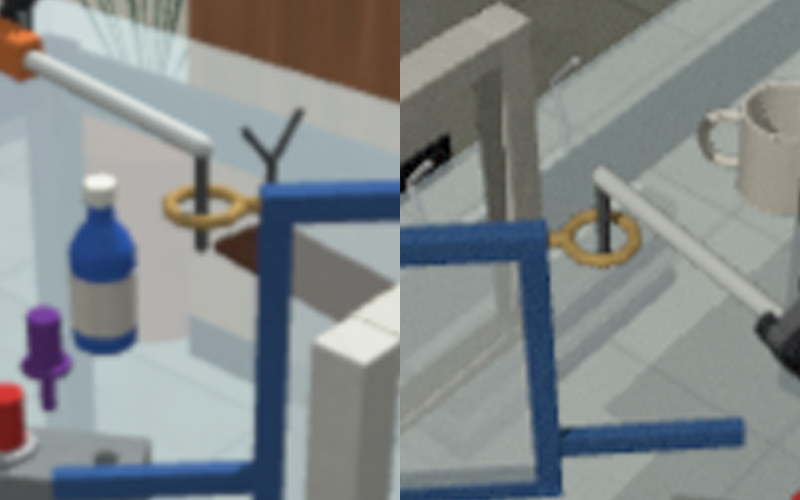

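```bash
python3 -m handwheel '[[0,-0.0053,0.0089,0,0.01],[0,-0.0053,0.0089,0,0.01],[0,-0.0045,0.0093,0,0.01],[0,-0.0045,0.0094,0,0.01],[0,-0.0036,0.0097,0,0.01],[0,-0.0035,0.0098,0,0.01],[0,-0.0026,0.01,0,0.01],[0,-0.0025,0.0101,0,0.01],[0,-0.0015,0.0102,0,0.01],[0,-0.0015,0.0103,0,0.01],[0,0,0,0,0.01],[0,0,0,0,0.01],[0,0,0,0,0.01]]'
python3 - <<'E'
from h import *
s=monitor.sense();T=tip(s);e=T[:2]-H;print("tip",T,"theta tip",np.radians(268.7)-np.arctan2(e[1],e[0])%6.2832, s["force"])
o=[]
for n in ("scene","side"):
    c=imaging.capture(n);k=5;im=cv2.resize(c["pixels"],None,fx=k,fy=k,interpolation=cv2.INTER_CUBIC)
    u=(proj(c,T)*k).astype(int);y0=max(0,u[1]-250);x0=max(0,u[0]-200);o.append(im[y0:y0+500,x0:x0+400])
    print([(np.round(i["point"],1),round(i["score"],2)) for i in imaging.mark_of(c,"eye")[:1]],proj(c,np.r_[wp(.3,0),.26]))
cv2.imwrite("pics/s31.png",np.hstack(o))
E
```

```text
clock: 54.3
eef_pos: [0.4964, 0.0267, 0.2424]
orientation: [0.705, 0.059, 0.705, -0.059]
force: [-0.2, -0.3, -0.8]
width: 0.225
tip [ 0.69356628 -0.00652246  0.23708593] theta tip 0.24299954299063575 [-0.19035626 -0.28963767 -0.83176505]
[(array([351.8, 180.5]), 0.62)] [353.06507262 185.99327909]
[(array([283.6, 149.9]), 0.7)] [283.99718616 152.21483502]
```

View pics/s31.png

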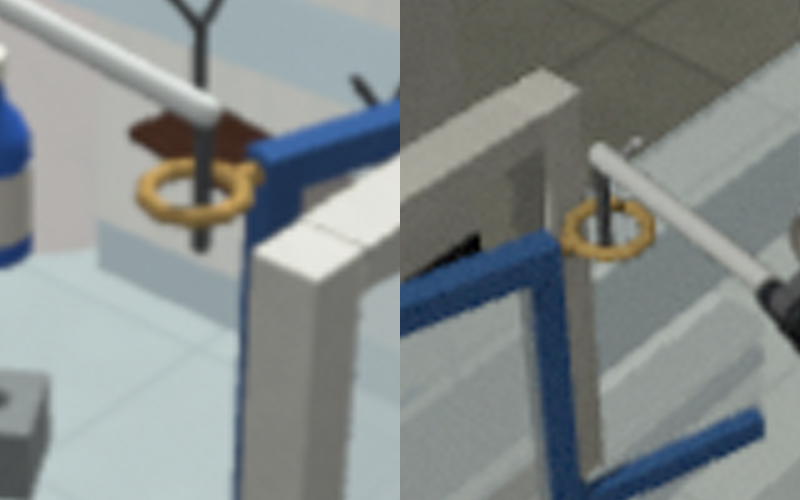

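```bash
python3 -m handwheel '[[0,-0.0004,0.0052,0,0.01],[0,-0.0003,0.0052,0,0.01],[0,0,0.0052,0,0.01],[0,0,0.0052,0,0.01],[0,0.0001,0.0052,0,0.01],[0,0.0002,0.0052,0,0.01],[0,0,0,0,0.01],[0,0,0,0,0.01]]'
python3 - <<'E'
from h import *
s=monitor.sense();R=Rtool(s);T=tip(s);print("tip",T,wp(0,0))
p=T[:2]
for th,l,r in ((.12,.005,.196),(.08,.005,.196),(.04,.005,.196),(.02,.005,.196),(0,.005,.196)):
    q=wp(th,l,r);print(th,q.round(4),(R.T@np.r_[q-p,0])[1:].round(4));p=q
o=[]
for n in ("scene","side"):
    c=imaging.capture(n);k=5;im=cv2.resize(c["pixels"],None,fx=k,fy=k,interpolation=cv2.INTER_CUBIC)
    u=(proj(c,T)*k).astype(int);y0=max(0,u[1]-250);x0=max(0,u[0]-200);o.append(im[y0:y0+500,x0:x0+400])
cv2.imwrite("pics/s32.png",np.hstack(o))
E
```

```text
clock: 55.3
eef_pos: [0.5274, 0.021, 0.2422]
orientation: [0.705, 0.059, 0.705, -0.059]
force: [0.6, -0.4, -0.7]
width: 0.226
tip [ 0.7246046  -0.01228215  0.23694701] [ 0.74330372 -0.01344672]
0.12 [ 0.7251 -0.0012] [ 0.011  -0.0014]
0.08 [ 0.7329 -0.002 ] [0.0005 0.0078]
0.04 [ 0.7407 -0.0024] [0.0009 0.0078]
0.02 [ 0.7446 -0.0025] [0.0005 0.0039]
0 [ 0.7486 -0.0026] [0.0006 0.0039]
```

View pics/s32.png

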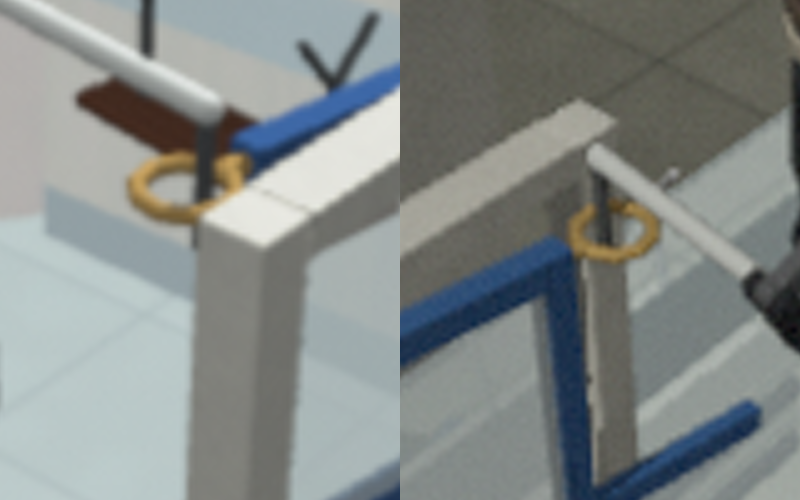

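```bash
python3 - <<'E'
import cv2
a=cv2.imread("pics/a_side.png");cv2.imwrite("pics/z1.png",cv2.resize(a[115:200,185:290],None,fx=7,fy=6.5,interpolation=cv2.INTER_CUBIC))
E
python3 -m handwheel '[[0,0.0003,0.003,0,0.01],[0,0.0003,0.003,0,0.01],[0,0.0003,0.003,0,0.01],[0,0.0003,0.003,0,0.01],[0,0,0,0,0.01],[0,0,0,0,0.01]]'
```

```text
clock: 56.0
eef_pos: [0.5395, 0.0201, 0.2423]
orientation: [0.705, 0.059, 0.705, -0.059]
force: [0.5, -0.2, -2.2]
width: 0.225
```

View pics/z1.png

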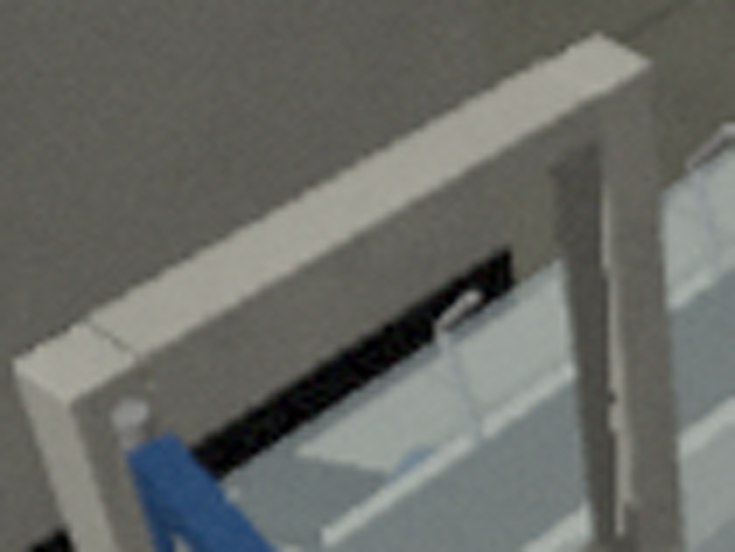

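```bash
python3 -m handwheel '[[0,0.0003,0.002,0,0.01],[0,0.0003,0.002,0,0.01],[0,0.0003,0.002,0,0.01],[0,0.0003,0.002,0,0.01],[0,0,0,0,0.01],[0,0,0,0,0.01]]'
python3 -m handwheel '[[0,0.0002,0.001,0,0.01],[0,0.0002,0.001,0,0.01],[0,0,0,0,0.01],[0,0,0,0,0.01]]'
python3 - <<'E'
from h import *
s=monitor.sense();T=tip(s);print("tip",T)
o=[]
for n in ("scene","side"):
    c=imaging.capture(n);k=6;im=cv2.resize(c["pixels"],None,fx=k,fy=k,interpolation=cv2.INTER_CUBIC)
    u=(proj(c,T)*k).astype(int);y0=max(0,u[1]-250);x0=max(0,u[0]-200);o.append(im[y0:y0+500,x0:x0+400])
cv2.imwrite("pics/s33.png",np.hstack(o))
E
```

```text
clock: 56.6
eef_pos: [0.5476, 0.0199, 0.2424]
orientation: [0.705, 0.059, 0.705, -0.059]
force: [-0.2, -0.7, -1.6]
width: 0.226
clock: 57.0
eef_pos: [0.5496, 0.02, 0.2424]
orientation: [0.705, 0.059, 0.705, -0.059]
force: [-0.5, 0.7, -0.8]
width: 0.224
tip [ 0.7468124  -0.01336725  0.23709545]
```

View pics/s33.png

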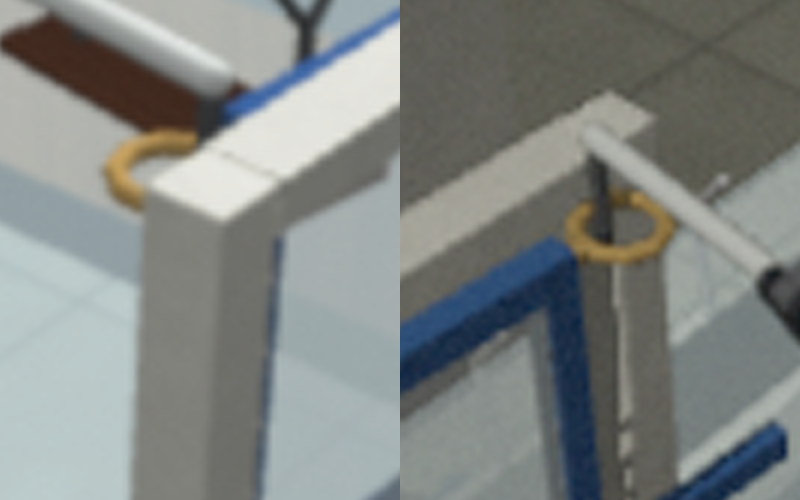

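```bash
python3 -m handwheel '[[0,0.0002,0.001,0,0.01],[0,0.0002,0.001,0,0.01],[0,0,0,0,0.01],[0,0,0,0,0.01]]'
python3 -m handwheel '[[0,0.0002,0.001,0,0.01],[0,0.0002,0.001,0,0.01],[0,0,0,0,0.01],[0,0,0,0,0.01]]'
```

```text
clock: 57.5
eef_pos: [0.5517, 0.0201, 0.2424]
orientation: [0.705, 0.059, 0.705, -0.059]
force: [0.2, 0.4, -1.5]
width: 0.222
clock: 57.9
eef_pos: [0.553, 0.0203, 0.2422]
orientation: [0.704, 0.059, 0.705, -0.059]
force: [-4.9, 0.6, -0.2]
width: 0.226
```

```bash
cat >> h.py <<'E'
def fl(th,r,z,off=0):
    a=np.radians(270+HY)-th;u=np.array([np.cos(a),np.sin(a)]);t=np.array([-u[1],u[0]]);return np.r_[H+r*u+off*t,z]
E
python3 - <<'E'
from h import *
s=monitor.sense();T=tip(s)
o=[]
for n,(x0,y0) in (("scene",(345,155)),("side",(215,110))):
    c=imaging.capture(n);k=6;im=cv2.resize(c["pixels"],None,fx=k,fy=k,interpolation=cv2.INTER_CUBIC)
    if n=="side": cv2.imwrite("pics/side_now.png",c["pixels"])
    for th,col in ((0,(0,255,0)),(.06,(0,0,255))):
        P=[tuple(int(v*k+3) for v in proj(c,fl(th,r,z,-.008))) for r,z in ((.01,.27),(.176,.27),(.176,.03))]
        for A,B in zip(P,P[1:]): cv2.line(im,A,B,col,1)
        A,B=[tuple(int(v*k+3) for v in proj(c,fl(th,r,.081,-.006))) for r in (.176,.3)];cv2.line(im,A,B,col,1)
    o.append(im[y0*k:y0*k+600,x0*k:x0*k+400])
cv2.imwrite("pics/s34.png",np.hstack(o))
E
```

```text
(no output)
```

View pics/s34.png

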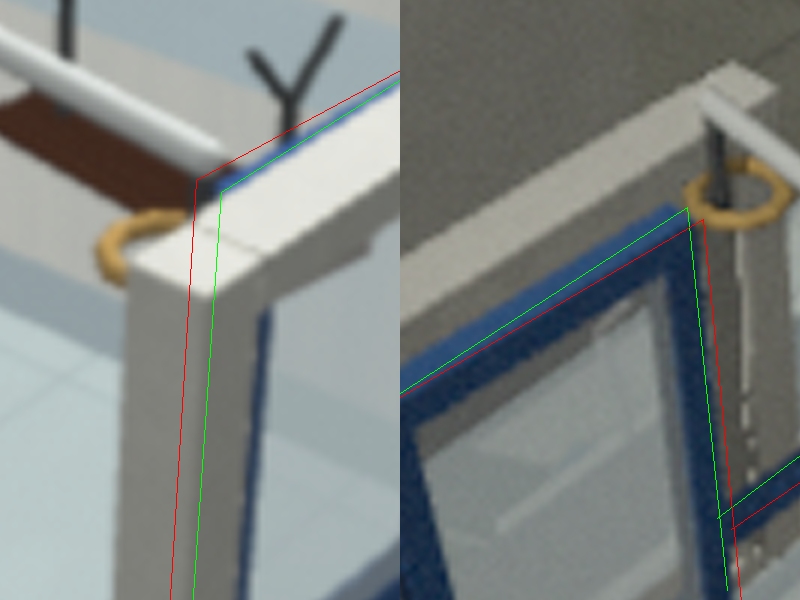

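View pics/side_now.png

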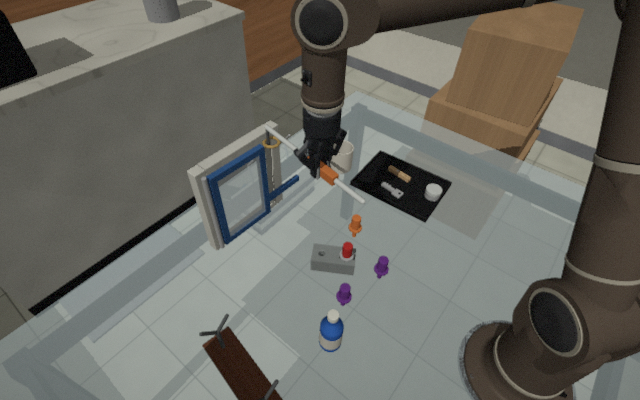

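```bash
python3 -m handwheel '[[0,-0.0007,-0.0045,0,0.01],[0,-0.0008,-0.0045,0,0.01],[0,0.0054,-0.0009,0,0.01],[0,0.0054,-0.0009,0,0.01],[0,0,0,0,0.01],[0,0,0,0,0.01]]'
python3 -m handwheel '[[0,0.0003,0.002,0,0.01],[0,0.0003,0.002,0,0.01],[0,0.0002,0.001,0,0.01],[0,0,0,0,0.01],[0,0,0,0,0.01]]'
python3 - <<'E'
from h import *
s=monitor.sense();T=tip(s);print("tip",T,s["force"])
E
```

```text
clock: 58.6
eef_pos: [0.5447, 0.0313, 0.2424]
orientation: [0.705, 0.059, 0.705, -0.059]
force: [0.3, -0.4, -2.4]
width: 0.227
clock: 59.1
eef_pos: [0.5497, 0.0311, 0.2423]
orientation: [0.705, 0.059, 0.705, -0.059]
force: [-0.4, -0.5, -1.8]
width: 0.221
tip [ 0.74688234 -0.00228752  0.23704804] [-0.37531281 -0.51256123 -1.81358858]
```

```bash
python3 -m handwheel '[[0,0.0002,0.001,0,0.01],[0,0,0,0,0.01],[0,0,0,0,0.01]]'
python3 -m handwheel '[[0,0.0002,0.001,0,0.01],[0,0,0,0,0.01],[0,0,0,0,0.01]]'
python3 -m handwheel '[[0,0.0002,0.001,0,0.01],[0,0,0,0,0.01],[0,0,0,0,0.01]]'
```

```text
clock: 59.4
eef_pos: [0.5507, 0.0311, 0.2424]
orientation: [0.705, 0.059, 0.705, -0.059]
force: [0.3, -0.0, -1.8]
width: 0.225
clock: 59.7
eef_pos: [0.5517, 0.031, 0.2424]
orientation: [0.705, 0.059, 0.705, -0.059]
force: [-0.2, -0.5, -0.9]
width: 0.228
clock: 60.0
eef_pos: [0.5525, 0.0309, 0.2423]
orientation: [0.704, 0.059, 0.705, -0.059]
force: [-2.5, -1.0, -1.6]
width: 0.221
```

```bash
python3 -m handwheel '[[0,-0.0001,-0.001,0,0.01],[0,0.001,-0.0002,0,0.01],[0,0,0,0,0.01],[0,0,0,0,0.01]]'
python3 -m handwheel '[[0,0.001,-0.0002,0,0.01],[0,0,0,0,0.01],[0,0,0,0,0.01]]'
```

```text
clock: 60.4
eef_pos: [0.5518, 0.0319, 0.2424]
orientation: [0.705, 0.059, 0.705, -0.059]
force: [-0.2, -2.3, -1.8]
width: 0.23
clock: 60.7
eef_pos: [0.5517, 0.0328, 0.2423]
orientation: [0.705, 0.059, 0.705, -0.06]
force: [-0.2, -2.5, -1.7]
width: 0.227
```

```bash
python3 - <<'E'
from h import *
s=monitor.sense();T=tip(s);print(T)
o=[]
for n,(x0,y0) in (("scene",(355,160)),("side",(205,120))):
    c=imaging.capture(n);k=7
    im=cv2.resize(c["pixels"][y0:y0+85,x0:x0+57],None,fx=k,fy=k,interpolation=cv2.INTER_CUBIC);o.append(im)
    e=[i for i in imaging.mark_of(c,"eye")[:1]];print(n,e,proj(c,fl(0,.207,.26)),proj(c,fl(.03,.207,.26)))
o.append(cv2.resize(c["pixels"][y0:y0+85,x0+35:x0+92],None,fx=k,fy=k,interpolation=cv2.INTER_CUBIC))
cv2.imwrite("pics/s35.png",cv2.resize(np.hstack(o),(800,400)))
E
```

```text
[ 7.48841725e-01 -6.24017523e-04  2.37042980e-01]
scene [{'point': [372.8, 198.1], 'score': 0.57}] [374.68078941 198.64859464] [372.10360309 197.47348707]
side [{'point': [266.5, 140.6], 'score': 0.84}] [269.2529928  140.29032103] [270.9393353  141.31194527]
```

View pics/s35.png

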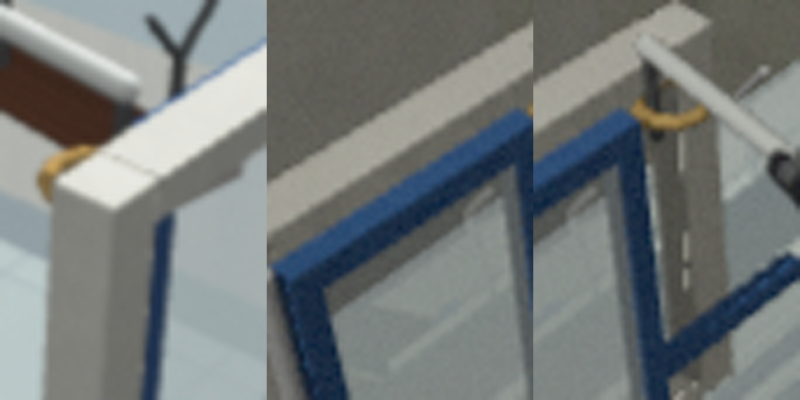

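```bash
python3 -m handwheel '[[0,-0.006,-0.001,0,0.01],[0,-0.0065,-0.001,0,0.01],[0,0,0,0,0.01],[-0.015,0,0,0,0.01],[-0.015,0,0,0,0.01],[-0.015,0,0,0,0.01],[0,-0.002,-0.012,0,0.01],[0,-0.002,-0.012,0,0.01],[0,-0.002,-0.013,0,0.01],[0,0,0,0,0.01],[0,0,0,0,0.01]]'
python3 - <<'E'
from h import *
s=monitor.sense();T=tip(s);print(T,s["force"])
o=[]
for n,(x0,y0) in (("scene",(340,140)),("side",(220,110))):
    c=imaging.capture(n);k=7
    im=cv2.resize(c["pixels"][y0:y0+85,x0:x0+85],None,fx=k,fy=k,interpolation=cv2.INTER_CUBIC);o.append(im)
cv2.imwrite("pics/s36.png",cv2.resize(np.hstack(o),(800,400)))
E
```

```text
clock: 62.0
eef_pos: [0.5096, 0.0209, 0.2873]
orientation: [0.705, 0.059, 0.705, -0.06]
force: [0.7, -1.6, -1.6]
width: 0.226
[ 0.70677652 -0.01253538  0.28199081] [ 0.66105799 -1.57615916 -1.64864517]
```

View pics/s36.png

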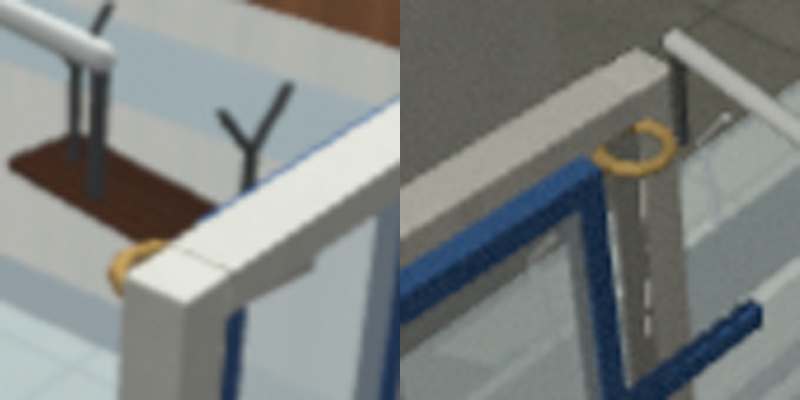

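```bash
python3 -m handwheel '[[0.015,0,0,0,0.01],[0.013,0,0,0,0.01],[0.012,0,0,0,0.01],[0,0.0007,0.004,0,0.01],[0,0.0002,0.002,0,0.01],[0,0,0,0,0.01],[0,0,0,0,0.01]]'
python3 -m handwheel '[[0,0.0002,0.001,0,0.01],[0,0.0002,0.001,0,0.01],[0,0,0,0,0.01],[0,0,0,0,0.01]]'
python3 -m handwheel '[[0,0.0002,0.001,0,0.01],[0,0.0002,0.001,0,0.01],[0,0,0,0,0.01],[0,0,0,0,0.01]]'
```

```text
clock: 62.8
eef_pos: [0.5165, 0.0217, 0.2478]
orientation: [0.705, 0.059, 0.704, -0.059]
force: [-0.5, 0.0, -1.3]
width: 0.223
clock: 63.2
eef_pos: [0.5182, 0.0214, 0.2475]
orientation: [0.705, 0.059, 0.705, -0.059]
force: [-0.2, -0.5, -0.8]
width: 0.225
clock: 63.6
eef_pos: [0.5194, 0.0217, 0.2472]
orientation: [0.704, 0.059, 0.705, -0.059]
force: [-4.6, 0.7, 0.2]
width: 0.222
```

```bash
python3 -m handwheel '[[0,-0.002,-0.01,0,0.01],[0,-0.002,-0.015,0,0.01],[-0.02,0,0,0,0.01],[-0.02,0,0,0,0.01],[0,0.025,-0.007,0,0.01],[0,0.025,-0.007,0,0.01],[0,0.025,-0.007,0,0.01],[0,0.025,-0.007,0,0.01],[0,0.025,-0.007,0,0.01],[0,0.025,-0.007,0,0.01],[0,0.025,-0.007,0,0.01],[0,0.025,-0.007,0,0.01],[0,0.025,-0.007,0,0.01],[0,0.025,-0.007,0,0.01],[0,0.025,-0.007,0,0.01],[0,0.025,-0.007,0,0.01],[0,0.025,-0.007,0,0.01],[0,0.025,-0.007,0,0.01],[0,0,0,0,0.01],[0,0,0,0,0.01]]' 60
python3 - <<'E'
from h import *
to([.4511,.3909,.0443],80.4)
E
```

```text
clock: 65.6
eef_pos: [0.4562, 0.3834, 0.2873]
orientation: [0.705, 0.059, 0.705, -0.059]
force: [-0.9, -1.0, -1.9]
width: 0.222
pos [0.4562 0.3834 0.2873] jaw yaw 80.5 delta [ 0.243   0.0065 -0.0063] roll 0.09022691656136317 j7 0.25 w 0.222 t 65.6 F [-0.9 -1.  -1.9]
```

```bash
python3 -m handwheel '[[0.03,0.0065,-0.0063,0,0.01],[0.04,0,0,0,0.01],[0.04,0,0,0,0.01],[0.04,0,0,0,0.01],[0.02,0,0,0,0.01],[0,0,0,0,0.01],[0,0,0,0,0.01],[0,0,0,0,0.01]]'
python3 - <<'E'
from h import *
to([.4511,.3909,.0443],80.4)
s=monitor.sense();T=tip(s);o=[]
for n in ("scene","side"):
    c=imaging.capture(n);print(n,proj(c,T),[(np.round(i["point"]),round(i["score"],2)) for i in imaging.mark_of(c,"hook_tip")[:2]])
    cv2.imwrite(f"pics/p_{n}.png",c["pixels"])
E
```

```text
clock: 66.4
eef_pos: [0.4525, 0.391, 0.1193]
orientation: [0.705, 0.06, 0.704, -0.059]
force: [0.5, 0.3, -1.0]
width: 0.226
pos [0.4525 0.391  0.1193] jaw yaw 80.3 delta [ 0.0749 -0.0005 -0.0015] roll -0.0505570739972967 j7 0.11 w 0.226 t 66.4 F [ 0.5  0.3 -1. ]
scene [422.77345959 178.14045037] []
side [187.80545212 289.00294057] [(array([247., 379.]), 0.31)]
```

View pics/p_side.png

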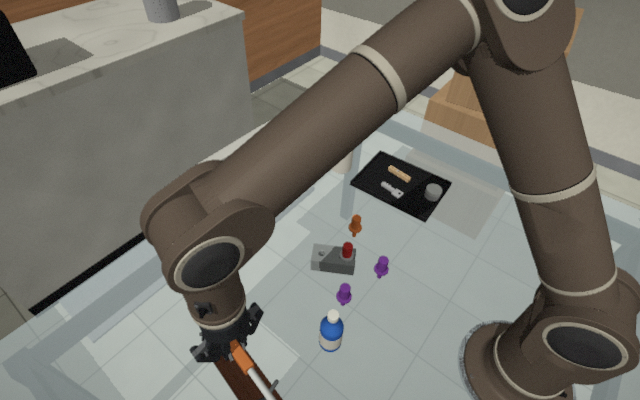

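View pics/p_scene.png

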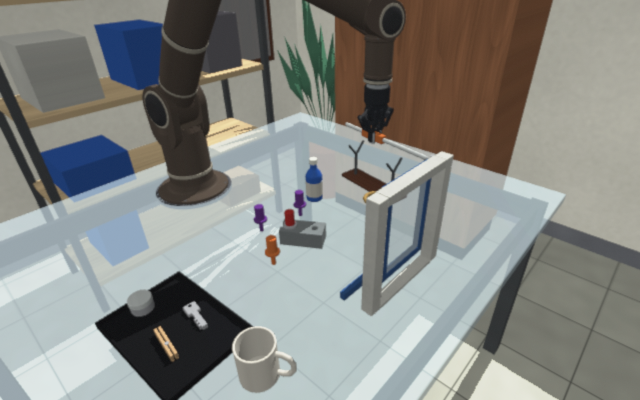

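```bash
python3 -m handwheel '[[0.03,-0.0003,-0.001,0,0.01],[0.02,0,0,0,0.01],[0.01,0,0,0,0.01],[0.01,0,0,0,0.01],[0,0,0,0,0.01],[0,0,0,0,0.01]]'
python3 -m handwheel '[[0.003,0,0,0,0.01],[0.002,0,0,0,0.01],[0,0,0,0,0.01],[0,0,0,0,0.01]]'
python3 - <<'E'
from h import *
to([.4511,.3909,.0443],80.4)
E
```

```text
clock: 67.2
eef_pos: [0.4507, 0.391, 0.048]
orientation: [0.705, 0.059, 0.704, -0.059]
force: [0.6, 0.1, -1.6]
width: 0.226
clock: 67.6
eef_pos: [0.451, 0.3909, 0.0442]
orientation: [0.705, 0.06, 0.704, -0.059]
force: [-1.9, -3.7, 9.5]
width: 0.226
pos [0.451  0.3909 0.0442] jaw yaw 80.4 delta [-0.0001 -0.      0.0001] roll -0.025621868349546162 j7 0.04 w 0.226 t 67.6 F [-1.9 -3.7  9.5]
```

```bash
python3 -m handwheel '[[-0.001,0,0,0,0.03],[0,0,0,0,0.03],[0,0,0,0,0.06],[0,0,0,0,0.06],[0,0,0,0,0.06],[-0.02,0,0,0,0.06],[-0.03,0,0,0,0.06],[-0.04,0,0,0,0.06],[-0.04,0,0,0,0.06],[-0.04,0,0,0,0.06],[-0.04,0,0,0,0.06],[0,0,0,0,0.06],[0,0,0,0,0.06]]' 30
python3 - <<'E'
from h import *
to([.4511,.3909,.0443],80.4)
s=monitor.sense();p=imaging.capture("wrist");im=p["pixels"];cv2.imwrite("pics/w40.png",im)
hsv=cv2.cvtColor(im,cv2.COLOR_BGR2HSV);m=(hsv[...,0]>5)&(hsv[...,0]<20)&(hsv[...,1]>180)&(hsv[...,2]>120)
m=m.astype(np.uint8);n,l,st,ce=cv2.connectedComponentsWithStats(m);k=1+st[1:,4].argmax();m=l==k;print(st[k])
P=maskpts(p,m,.116,s);print(pca(P))
E
```

```text
clock: 68.9
eef_pos: [0.4507, 0.3907, 0.254]
orientation: [0.705, 0.059, 0.704, -0.059]
force: [0.1, -0.1, -0.0]
width: 0.704
pos [0.4507 0.3907 0.254 ] jaw yaw 80.4 delta [2.097e-01 0.000e+00 1.000e-04] roll -0.003500651381187936 j7 0.21 w 0.704 t 68.9 F [ 0.1 -0.1 -0. ]
[ 308  128   19   82 1436]
(array([0.44284084, 0.39215592]), np.float64(-9.6060058245591), array([0.08846615, 0.01899538]))
```

View pics/w40.png

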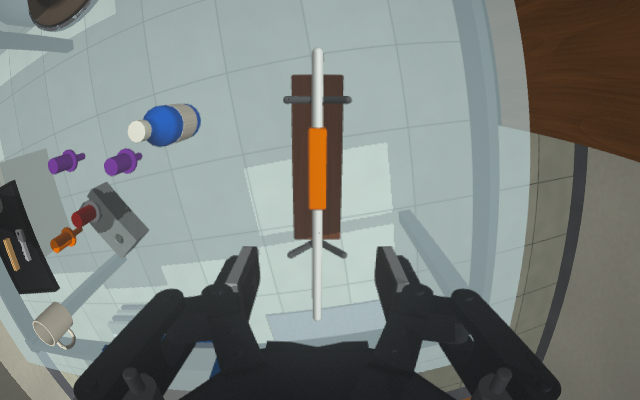

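```bash
python3 -m handwheel '[[-0.02,-0.03,0,0,0.06],[-0.02,-0.03,0,0,0.06],[0,-0.03,0,0,0.06],[0,-0.03,0,0,0.06],[0,-0.03,0,0,0.06],[0,-0.03,0,0,0.06],[0,-0.03,0,0,0.06],[0,-0.03,0,0,0.06],[0,-0.03,0,0,0.06],[0,-0.03,0,0,0.06],[0,-0.03,0,0,0.06],[0,-0.03,0,0,0.06],[0,-0.03,0,0,0.06],[0,-0.03,0,0,0.06],[0,0,0,0,0.06],[0,0,0,0,0.06]]'
python3 - <<'E'
from h import *
s=monitor.sense();print(s["eef_pos"])
p=imaging.capture("wrist");cv2.imwrite("pics/e_wrist.png",p["pixels"])
a=imaging.capture("scene");b=imaging.capture("side")
cv2.imwrite("pics/e_scene.png",a["pixels"]);cv2.imwrite("pics/e_side.png",b["pixels"])
for n in ["eye","pole","hook_tip","pin","pill_tin","clothes_peg","keys","tray"]:
    for i in imaging.mark_of(a,n)[:2]:
        for j in imaging.mark_of(b,n)[:2]:
            X,e=tri([ray(a,i["point"]),ray(b,j["point"])])
            if e<.012: print(n,X.round(3),round(e,4),round(i["score"],2),round(j["score"],2))
print("shut eye",fl(0,.207,.26))
E
```

```text
clock: 70.55
eef_pos: [0.3797, -0.024, 0.2925]
orientation: [0.704, 0.06, 0.705, -0.06]
force: [-0.5, 0.5, 0.6]
width: 0.703
[ 0.3797183  -0.02400237  0.29250919]
eye [ 0.744 -0.014  0.264] 0.0041 0.62 0.84
pole [0.451 0.392 0.1  ] 0.0005 0.71 0.69
pin [ 0.39   0.09  -0.061] 0.0116 0.73 0.73
pin [ 0.363 -0.013  0.002] 0.0007 0.7 0.59
pill_tin [ 0.393 -0.371  0.006] 0.0017 0.85 0.79
clothes_peg [ 0.521 -0.384  0.009] 0.0007 0.73 0.55
clothes_peg [ 0.515 -0.363  0.026] 0.0035 0.29 0.55
keys [ 0.506 -0.304  0.003] 0.0003 0.64 0.39
tray [ 0.499 -0.35  -0.005] 0.0031 0.93 0.69
shut eye [ 0.74330372 -0.01344672  0.26      ]
```

View pics/e_side.png

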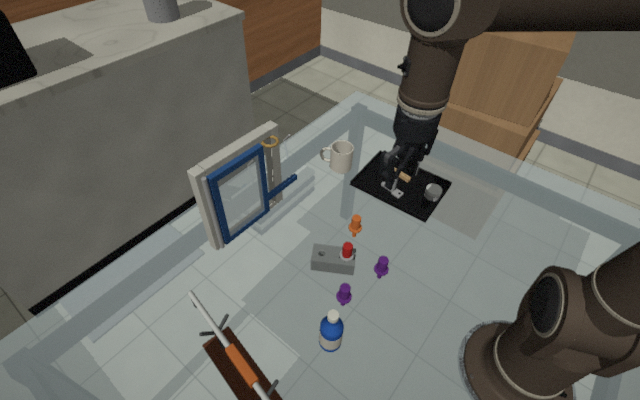

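View pics/e_scene.png

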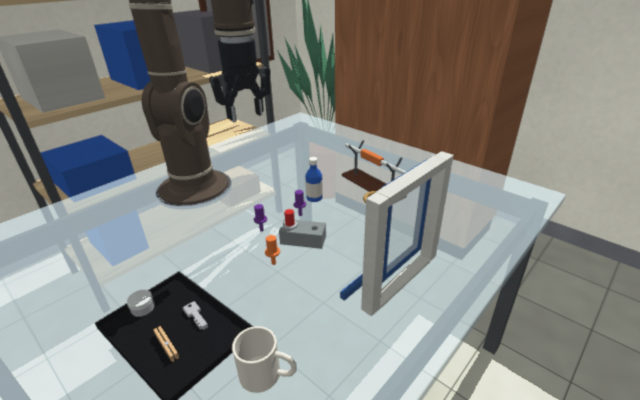

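View pics/e_wrist.png

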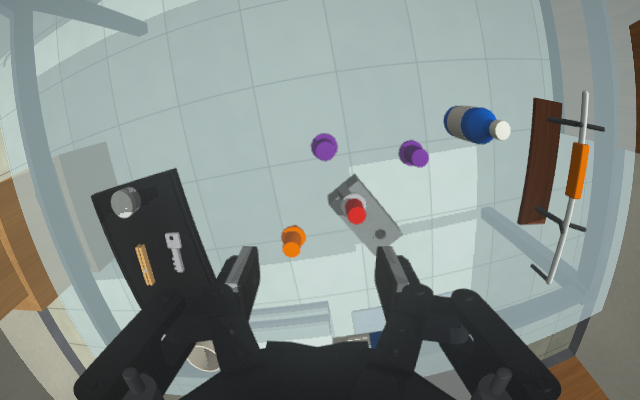

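```bash
python3 - <<'E'
from h import *
a=cv2.imread("pics/e_scene.png");b=cv2.imread("pics/e_side.png")
f=lambda i:cv2.resize(i,(400,400),interpolation=cv2.INTER_CUBIC)
cv2.imwrite("pics/t1.png",np.hstack([f(a[265:345,95:175]),f(b[165:225,405:465])]))
A=imaging.capture("scene");B=imaging.capture("side");w=imaging.capture("wrist");s=monitor.sense()
for p in (A,B,w):
    for i in imaging.regions_of(p,"tray")[:1]:
        P=maskpts(p,i["mask"],.018,s); print(cv2.minAreaRect(P.astype(np.float32)))
    for i in imaging.regions_of(p,"pill_tin")[:1]:
        P=maskpts(p,i["mask"],.038,s); print("tin",i["score"],i["rect"],((P.min(0)+P.max(0))/2).round(3),np.ptp(P,axis=0))
E
```

```text
((0.5054270029067993, -0.3530537486076355), (0.28406694531440735, 0.2050393521785736), 3.008455753326416)
tin 0.58 [126.6, 288.6, 153.0, 319.0] [ 0.411 -0.373] [0.07492511 0.05040942]
((0.4973660707473755, -0.3443269729614258), (0.2759491503238678, 0.22117796540260315), 3.3459692001342773)
tin 0.66 [423.8, 180.1, 441.6, 204.4] [ 0.391 -0.356] [0.04942714 0.07614632]
((0.4923804998397827, -0.3490479588508606), (0.2583919167518616, 0.20911236107349396), 3.2413718700408936)
tin 0.97 [111.2, 183.4, 141.7, 216.5] [ 0.394 -0.36 ] [0.04928775 0.07140826]
```

View pics/t1.png

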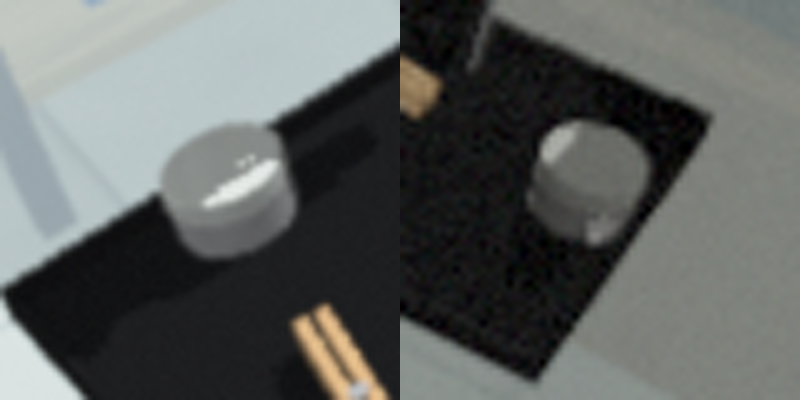

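```bash
python3 - <<'E'
from h import *
from scipy.optimize import least_squares
A=imaging.capture("scene");B=imaging.capture("side");ms=[]
for p in (A,B):
    ms.append(imaging.regions_of(p,"pill_tin")[0]["mask"])
def outl(p,x,y,z0,tx,ty):
    Rm=Rot.from_rotvec([tx,ty,0]).as_matrix();t=np.linspace(0,2*np.pi,48)
    pts=[proj(p,np.array([x,y,z0])+Rm@np.array([.025*np.cos(q),.025*np.sin(q),h])) for h in (0,.032) for q in t]
    return cv2.convexHull(np.float32(pts)).reshape(-1,2)
def mk(p,v,k=4):
    o=outl(p,*v);m=np.zeros((400*k,640*k),np.uint8);cv2.fillConvexPoly(m,np.int32(o*k+k/2),1);return m
M=[cv2.resize(m.astype(np.uint8),None,fx=4,fy=4,interpolation=cv2.INTER_NEAREST) for m in ms]
def iou(v):
    r=0
    for p,m in zip((A,B),M):
        q=mk(p,v);r+=(q&m).sum()/(q|m).sum()
    return r/2
from scipy.optimize import minimize
b=None
for tx0,ty0 in ((0,0),(0,.3),(0,-.3),(.3,0)):
    r=minimize(lambda v:-iou([v[0],v[1],v[2],v[3],v[4]]),[.396,-.368,.008,tx0,ty0],method="Nelder-Mead",options=dict(initial_simplex=np.array([[.396,-.368,.008,tx0,ty0]]*6)+np.vstack([np.zeros(5),np.diag([.006,.006,.004,.15,.15])]),maxiter=160))
    print(r.x.round(4),-r.fun)
r=minimize(lambda v:-iou([v[0],v[1],.006,0,0]),[.398,-.366],method="Nelder-Mead",options=dict(initial_simplex=[[.396,-.366],[.404,-.366],[.396,-.36]]))
print("flat",r.x,-r.fun);v=[*r.x,.006,0,0];o=[]
for p,(x0,y0) in ((A,(95,265)),(B,(395,155))):
    k=5;im=cv2.resize(p["pixels"],None,fx=k,fy=k,interpolation=cv2.INTER_CUBIC);cv2.polylines(im,[np.int32(outl(p,*v)*k+k/2)],True,(0,255,0),1)
    o.append(im[y0*k:y0*k+400,x0*k:x0*k+400])
cv2.imwrite("pics/t2.png",np.hstack(o))
E
```

```text
[ 0.3978 -0.3667  0.0068  0.1737 -0.1821] 0.8900681880601357
[ 0.3897 -0.3669  0.0073  0.1243  0.2814] 0.8656134401437267
[ 0.3981 -0.3692  0.0061  0.0377 -0.2301] 0.8888352608645298
[ 0.3937 -0.3645  0.008   0.2685  0.038 ] 0.8709391183667219
flat [ 0.39442408 -0.37009612] 0.8705632444461979
```

View pics/t2.png

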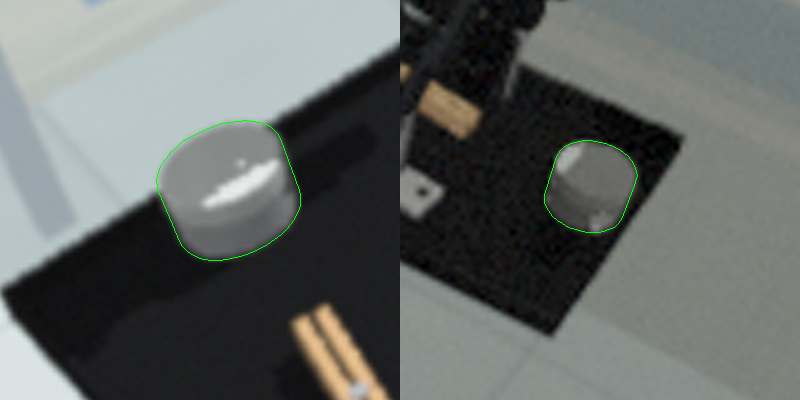

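```bash
python3 -c "
from workcell import job,monitor
print(monitor.sense()['clock']);print(job.hand_in())"
```

```text
72.25
the job is handed in; nothing more can be done
None
```

The job is handed in at 72 s of the 208 s, with no failed grasp or placing left unmended.

**Tray:** The pill tin, keys and clothes peg were on the glass; I saw no key cover. All three are now in the tray, and the last pictures show them flat. The tin ended about 3 cm from where I set it. It now stands close to the near wall, and an upright-tin outline fits both fixed views. I did not move it again.

**Pin:** The red-headed pin came out of its bore and stands upright in the notch with its collar on the block. The gripper height at contact matched the height at which I had gripped it in the bore.

**Flap:** I hooked the pole into the ring and swung the flap slowly. Close to shut, the prong met the frame's top bar with about 5 N. I finished by pushing sideways inside the ring and then pressing on the ring's outside with the prong, about 4.6 N against a firm stop. The ring eye now measures (0.744, -0.014), against (0.743, -0.013) for a shut flap. The cameras cannot rule out a gap of about 0.01 rad.

**Pole:** It is back in both forks at its first height and yaw. The wrist view shows the hook hanging down, though the networks did not find the hook tip in the last fixed views.

**Disagreements:** The real fingertips turned out to be 39 mm behind the reported tool point. The first tin grasp therefore closed on air above it; I measured the offset by touching the glass and corrected for it. The fixed cameras and the wrist camera differed by 5 to 8 mm at the bore, so I used the wrist camera there.

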